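# Secure a spatula in the wash basket

### The arm

A 6-joint arm with a two-finger parallel gripper is mounted at the origin on the work surface. World frame = base frame: x ahead of the robot, y to its left, z up, the work surface at z = 0. Lengths are in mm, angles in rad, forces in N, time in s.
With the tool pointing down it reaches from about 425 to 925 mm from the base axis. Payload 12.5 kg.
Tool frame: the origin (TCP) lies midway between the tips of the shut fingers; the grasp point (between the pads) lies 19 mm behind it; z points along the fingers, y is the direction in which the jaws open and shut (so a half turn about z gives the same grasp; the last joint's range is limited). The gripper opens to 85 mm and grips with 20 to 120 N. Pads are 22 mm wide; open, the fingers measure 114 mm over their backs; the gripper's body (76 mm by 85 mm) begins 54 mm behind the grasp point. The pads swing forward as they close: fully open they stand 13 mm farther back than shut.
Start: joints at [1.125, 0.491, 1.559, -0, 1.092, -0.106], TCP at [208.295, 589.286, 231.327] pointing down, gripper open.
Joint ranges: [-3.1, 3.1], [-0.84, 2.19], [0.05, 2.79], [-1.13, 4.28], [0.06, 2.93], [-2.69, 2.69]. Speed limits (rad/s): [2.22, 2.22, 2.79, 3.14, 3.14, 3.14].

### API

Orientations are given as a unit quaternion [x, y, z, w].
In Python, from workcell import state, snapshot, camera_model, workorder gives the robot as it stands.
- The arm moves only by the tool carry_out, never from a script. Its argument "plan" is a list of rows, each an object with "rot": the turn, a rotation vector about the tool's x, y, z in degrees, a list of three; "linear": the shift along the tool's x, y, z in cm, a list of three; "gripper": the closure, from -1 (fully open) to 1 (shut). In form: [{"rot": [rx, ry, rz], "linear": [x, y, z], "gripper": gripper}, ...]. A call has 1 to 5 rows; each row is the pose to reach, as a shift and turn from the pose commanded when the call began, along the tool's axes at that moment; what a row does not reach only later rows make up. A row lasts 1/10 s, in which the tool goes at most 50 mm and 8.59 degrees, less where a joint would pass 70% of its speed; a pose out of reach is approached as far as the arm can. A call with a gripper value outside its range is refused whole. The fingers move at their own pace and stop on an object; the grip force is fixed at half the most. Time passes only in rows, so rows that repeat a pose let the fingers close. It gives the time, the measured TCP pose, the force and the opening at its end, in the units of the state.
- state(): the state, without advancing time (a new reading comes with each control period).
- snapshot(name): name is "scene" or "top" or "wrist"; returns (picture, depth): 384x512x3 uint8, blue, green, red; 384x512 float32, mm along the optical axis (not along the pixel's ray), 0 where there is no reading.
- camera_model(name): a dict with "intrinsics" (3x3 intrinsics, pixels), "extrinsics" (4x4, takes a point from camera to world coordinates). Camera axes: x right, y down, z forward; pixel columns grow to the right and rows downward; lengths in mm; the calibration is good to about 2 mm. A picture is of the moment at which its call begins: read the wrist's pose just before it. camera_model takes no time and is no camera call; for the wrist camera it gives the pose at the moment of the call.
- workorder.close_job(): hands the job in, once; it reports no verdict.
The state is a dict: "t": time; "joint_positions": joint angles; "qd": joint speeds; "joint_torque": joint torques, N m; "ee_pos": TCP position; "tcp_rot": TCP orientation; "contact_force": force on the tool from outside, world axes, zero at the start; "ft_torque": the same for the moment, N m; "grip_width": finger opening in mm.
Only numpy, scipy, OpenCV 4.12 (cv2) and the standard library are available. Lean on these libraries where they do the work, as an engineer would, in place of code of your own. Each camera call takes 0.05 s, during which the arm holds its last target.

### The job

The red-handled spatula has to go through the dishwasher: pull it up out of its steel pot and lay it gently, sloping, in the white wash basket, its white head inside the basket down on the floor and its handle resting in the notch of the tall rail. Then swing the yellow-tipped keeper bar over the handle until it lies fully home in its catch, feeling for the stop and never forcing or banging anything. Leave both pots standing upright, the blue-handled spatula in its pot, and do not disturb the mug, the bowl or the bottle.

Things in the scene. Friction and masses are not known exactly. Their poses are not given: they have to be found in the camera images.
- spatula_red: Spatula 250 long, 100 g: flat white head 44 wide (own x), 10 thick (own y), 70 long, then a round red handle, diameter 16. Stands head down in a steel pot, leaning about 14 deg (towards its own +y) on the rim. Origin: centre of the head's free end face; own +z runs along the spatula to the handle's end at z = 250.
- spatula_red_handle (a point): Point on the red handle's axis, 165 from the head's free end: lies about over the notch when the spatula is in place in the basket.
- spatula_red_head (a point): Centre of the red spatula's white head, 35 from its free end.
- spatula_blue: The same spatula with a blue handle, standing in the other pot; to be left there. Origin and axes as for the red one.
- pot_red: Round steel pot, loose, 0.4 kg, holding the red spatula: 100 high, outer diameter 78 at the rim, inner diameter 72, floor 5 thick. Origin: centre of its underside. Looks the same as the other pot.
- pot_blue: Identical steel pot holding the blue spatula. Origin: centre of its underside.
- basket: White wash basket, fixed. Origin on the bench, z up. Floor x -100..100, y -120..34, 6 thick; walls 6 thick: 60 high at y = -120, 50 high at x = +-100. Tall rail 8 thick at y = 30, top z = 106, with a notch x -14..14 cut down to z = 76. In place, the spatula lies in the y-z plane: head end on the floor near y = -105, handle rising 32 deg to +y through the notch, jutting 70 past the rail.
- notch (a point): Middle of the notch's bottom edge in the rail, at basket (0, 30, 76); axes as the basket's.
- keeper (a joint): Keeper bar's hinge angle, rad: 0 = closed, lying level over the notch with its end in the catch; pi/2 = standing upright; up to 2.0 = leaning back open. It stays where it is left (stiff hinge, about 0.08 N m).
- keeper_hinge (a point): The keeper's hinge axis, at basket (-50, 30, 112); the axis runs along the basket's y. Site axes turn with the bar: own x along the bar to its tip.
- keeper_tip (a point): Centre of the yellow tip (20 long, 16 wide, 10 high), 105 from the hinge along the steel bar, whose section is 10 wide x 8 high and which is 115 long in all.
- catch (a point): The catch: a steel fork on the rail at basket (52, 30, 108) in which the bar's underside rests when closed.
- mug: White mug, 80 across, 85 high; a bystander. Origin: centre of its underside.
- bowl: Blue bowl, 130 across, 55 high; a bystander. Origin: centre of its underside.
- bottle: Yellow detergent bottle with green cap, 66 across, 190 high; a bystander. Origin: centre of its underside.
Not all that is in view belongs to the job. What is shaped like the spatula_red but orange is not meant.

How it is judged:
By the outcome, as a careful person would: the job done as asked, in the order asked, and still so for the second after the job is handed in, with the robot touching nothing.
It also fails if it takes over 51 s, if anything falls off the work surface, if the arm or the gripper's body presses on something with over 40 N, if the wrist force passes 120 N, or if a joint passes its speed limit or range.

## Working session

There is one attempt and no reset: what is moved stays moved. The work goes in short steps, Python scripts to look and compute and a tool call to move; the robot and the scene stay as the last step left them, time stands still between calls to the robot, and variables do not carry over. Pictures are saved under pics/ and viewed, and the job is handed in when it is done.

Besides the shell and the picture viewer there is one more tool, called after ">>>" as name([rows], argument=value, ...), one row to a line, values as JSON. carry_out: Moves the arm, as the interface text tells. Its arguments: {"type":"object","properties":{"plan":{"type":"array"}},"required":["plan"]}

```bash
ls; mkdir -p pics; python3 - <<'E'
from workcell import state, snapshot, camera_model
import cv2,numpy as np
print(state())
for n in("scene","top"):
    p,d=snapshot(n); cv2.imwrite(f"pics/{n}0.png",p); np.save(f"pics/{n}0.npy",d)
    m=camera_model(n); print(n,np.round(m["intrinsics"],1).tolist(),np.round(m["extrinsics"],3).tolist())
E
```

```text
pics
{'t': 0.0, 'joint_positions': array([ 1.12541383e+00,  4.91597996e-01,  1.55947871e+00, -1.58875814e-07,
        1.09169321e+00, -1.05583134e-01]), 'qd': array([ 0.0019307 , -0.00050363,  0.00018053, -0.00065947, -0.00084276,
       -0.00063354]), 'joint_torque': array([-3.06006499e-03, -6.18432212e+01, -2.61596543e+01, -1.96447377e-04,
        3.95293435e-03,  2.85499095e-05]), 'ee_pos': array([208.17738887, 589.0598426 , 230.69378189]), 'tcp_rot': array([ 1.69083412e-01,  9.85601569e-01, -5.66455012e-04, -1.60046571e-04]), 'contact_force': array([-0.1673814 ,  0.27930071,  0.39009125]), 'ft_torque': array([-0.03677035,  0.03799903,  0.01869781]), 'grip_width': 85.45899193976769}
scene [[497.6, 0.0, 255.6], [0.0, 497.6, 191.2], [0.0, 0.0, 1.0]] [[0.281, 0.553, -0.785, 1567.561], [0.96, -0.161, 0.23, -342.031], [0.001, -0.818, -0.576, 914.146], [0.0, 0.0, 0.0, 1.0]]
top [[486.6, 0.0, 264.8], [0.0, 486.6, 189.0], [0.0, 0.0, 1.0]] [[-0.006, -0.988, 0.154, 278.583], [-1.0, 0.005, -0.008, -1.296], [0.007, -0.154, -0.988, 1433.635], [0.0, 0.0, 0.0, 1.0]]
```

View pics/scene0.png

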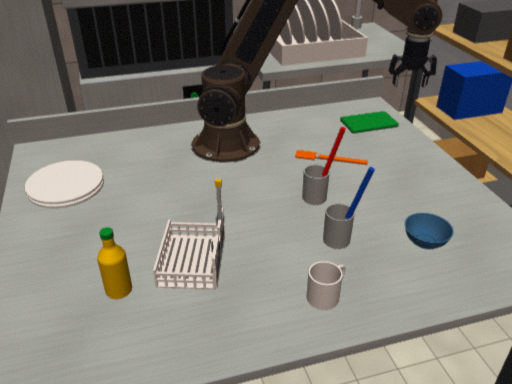

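View pics/top0.png

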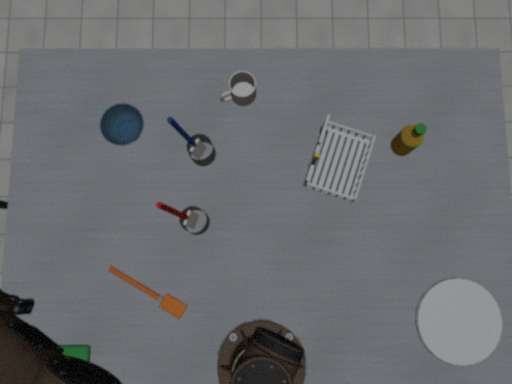

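```bash
python3 - <<'E'
import cv2,numpy as np
t=cv2.imread("pics/top0.png"); s=cv2.imread("pics/scene0.png")
a=cv2.resize(t[180:330,90:290],None,fx=4,fy=4,interpolation=cv2.INTER_CUBIC)
cv2.imwrite("pics/c1.png",a)
b=cv2.resize(t[105:210,295:435],None,fx=5.7,fy=5.7,interpolation=cv2.INTER_CUBIC);cv2.imwrite("pics/c2.png",b)
b=cv2.resize(s[165:300,140:260],None,fx=4.4,fy=4.4,interpolation=cv2.INTER_CUBIC);cv2.imwrite("pics/c3.png",b)
E
cat > h.py <<'E'
import numpy as np,cv2
from workcell import state,snapshot,camera_model
def ray(n,u,v,m=None):
    m=m or camera_model(n);K=np.array(m["intrinsics"]);E=np.array(m["extrinsics"])
    d=E[:3,:3]@np.linalg.inv(K)@[u,v,1.];return E[:3,3],d
def onz(n,u,v,z,m=None):
    o,d=ray(n,u,v,m);return o+d*(z-o[2])/d[2]
def tri(*rs):
    A=np.zeros((3,3));b=np.zeros(3)
    for o,d in rs:
        d=d/np.linalg.norm(d);P=np.eye(3)-np.outer(d,d);A+=P;b+=P@o
    x=np.linalg.solve(A,b)
    return x,[np.linalg.norm((np.eye(3)-np.outer(d,d)/(d@d))@(x-o)) for o,d in rs]
def pts(n,d,mask,m=None):
    m=m or camera_model(n);K=np.array(m["intrinsics"]);E=np.array(m["extrinsics"])
    v,u=np.nonzero(mask&(d>0));z=d[v,u]
    p=np.stack([(u-K[0,2])/K[0,0]*z,(v-K[1,2])/K[1,1]*z,z],1)
    return p@E[:3,:3].T+E[:3,3],u,v
E
python3 - <<'E'
from h import *
for n in("top","scene"):
    p=cv2.imread(f"pics/{n}0.png");d=np.load(f"pics/{n}0.npy");h=cv2.cvtColor(p,cv2.COLOR_BGR2HSV)
    for c,lo,hi in(("red",(0,180,90),(5,255,255)),("red2",(174,180,90),(180,255,255)),("blue",(110,180,80),(125,255,255)),("yel",(20,180,120),(32,255,255)),("orange",(7,150,100),(18,255,255))):
        m=cv2.inRange(h,lo,hi)
        k,l,st,ce=cv2.connectedComponentsWithStats(m)
        for i in range(1,k):
            if st[i,4]<8: continue
            P,u,v=pts(n,d,l==i)
            if len(P)==0: continue
            a=P[:,2].argmax();b=P[:,2].argmin()
            print(n,c,st[i],np.round(ce[i],1),"med",np.round(np.median(P,0)),"hi",np.round(P[a]),(u[a],v[a]),"lo",np.round(P[b]),(u[b],v[b]))
E
```

```text
top red [157 203   5   4  15] [159.3 204.7] med [426. 248. 248.] hi [422. 248. 252.] (np.int64(159), np.int64(206)) lo [426. 248. 243.] (np.int64(160), np.int64(205))
top orange [109 267  50  32 233] [133.8 282.5] med [230. 363.  16.] hi [211. 329.  24.] (np.int64(145), np.int64(290)) lo [244. 398.   6.] (np.int64(123), np.int64(278))
top orange [160 295  26  23 339] [172.4 305.8] med [165. 253.  13.] hi [171. 221.  22.] (np.int64(183), np.int64(304)) lo [173. 255.   5.] (np.int64(172), np.int64(303))
scene red [322 127  23  49 208] [333.2 151.2] med [427. 229. 174.] hi [426. 248. 249.] (np.int64(342), np.int64(127)) lo [411. 207.  84.] (np.int64(322), np.int64(175))
scene blue [ 446   62   66   57 1852] [481.4  89.7] med [-272. 1338.  -63.] hi [-399. 1261.   27.] (np.int64(458), np.int64(64)) lo [-285. 1343. -204.] (np.int64(475), np.int64(115))
scene blue [346 167  28  51 213] [359.6 192.5] med [641. 209. 176.] hi [647. 224. 251.] (np.int64(370), np.int64(168)) lo [624. 188.  87.] (np.int64(346), np.int64(217))
scene yel [215 179   6   8  41] [217.8 182.5] med [ 560. -144.  221.] h
[... 286 characters left out ...]
8))
scene orange [436 138  41  20 470] [456.2 147.6] med [-342. 1326. -423.] hi [ -47. 1143. -223.] (np.int64(469), np.int64(147)) lo [-445. 1381. -439.] (np.int64(452), np.int64(140))
scene orange [295 150  21  10 149] [305.4 154.4] med [171. 250.  11.] hi [158. 257.  17.] (np.int64(306), np.int64(151)) lo [133. 276.  -0.] (np.int64(308), np.int64(151))
scene orange [318 155  11   4  37] [322.9 156.5] med [201. 305.   9.] hi [204. 310.  18.] (np.int64(325), np.int64(155)) lo [190. 302.   3.] (np.int64(321), np.int64(157))
scene orange [333 156  35   8 130] [349.9 159.9] med [251. 384.  11.] hi [424. 234. 154.] (np.int64(334), np.int64(156)) lo [242. 448.  -3.] (np.int64(365), np.int64(160))
```

View pics/c1.png

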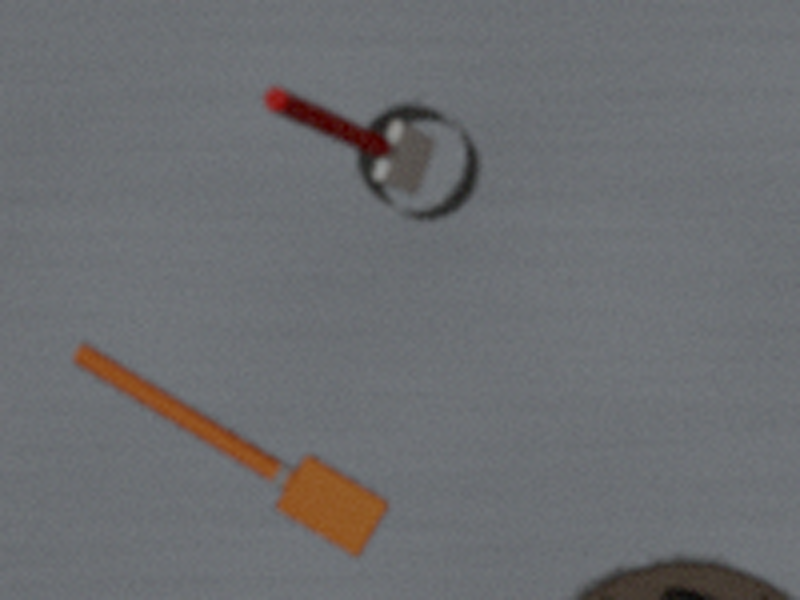

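View pics/c2.png

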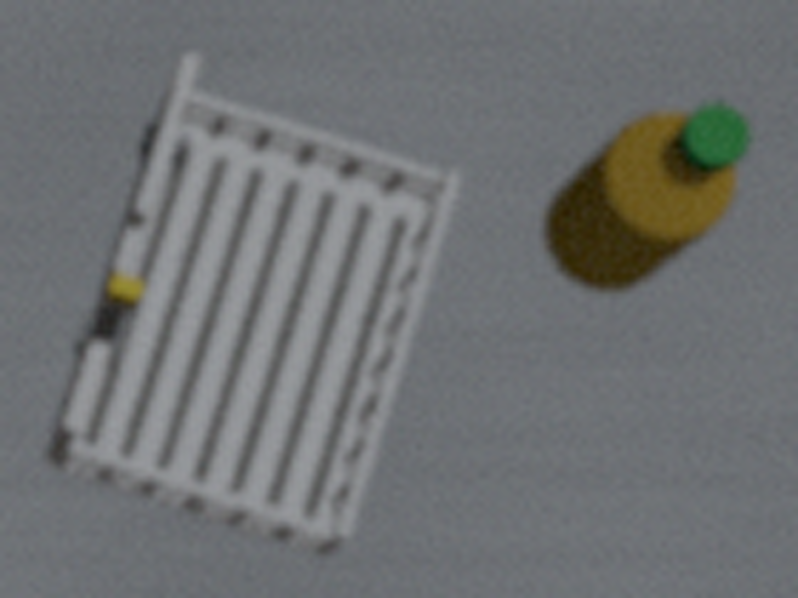

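View pics/c3.png

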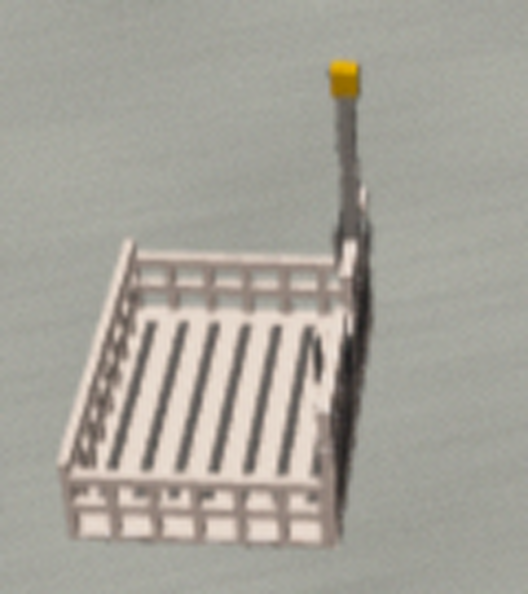

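Candidates for the spatula, in top-view pixels: red handle standing in a pot at (160,205)–(187,218), blue handle in the other pot at (170,120)–(195,143), and orange lying flat at (110,268)–(185,310). The enlarged crop shows the standing one as true red with a white head in a steel pot, so that is the target; the orange one is the lookalike. The basket's tall rail faces +y. The keeper stands up at the rail's robot end, with its tip at scene (218,182). Next I'll measure these positions.

```bash
python3 - <<'E'
from h import *
M={n:camera_model(n) for n in("top","scene")}
I={n:cv2.imread(f"pics/{n}0.png") for n in M};D={n:np.load(f"pics/{n}0.npy") for n in M}
def hsv(n):return cv2.cvtColor(I[n],cv2.COLOR_BGR2HSV)
pl={}
box={"top":(150,198,192,225),"scene":(318,122,350,182)}
for n in M:
    h=hsv(n);b=I[n].astype(int);r=(b[...,2]-np.maximum(b[...,0],b[...,1]))>40
    q=np.zeros_like(r);x0,y0,x1,y1=box[n];q[y0:y1,x0:x1]=1;r&=q
    h0=h[...,0];r&=((h0<6)|(h0>172))
    v,u=np.nonzero(r);vx,vy,cx,cy=cv2.fitLine(np.stack([u,v],1).astype(np.float32),cv2.DIST_HUBER,0,.01,.01).ravel()
    o,d1=ray(n,cx,cy,M[n]);_,d2=ray(n,cx+20*vx,cy+20*vy,M[n])
    N=np.cross(d1,d2);N/=np.linalg.norm(N);pl[n]=(N,N@o)
    t=(u-cx)*vx+(v-cy)*vy;print(n,len(u),"ends",np.round([cx+vx*t.min(),cy+vy*t.min(),cx+vx*t.max(),cy+vy*t.max()],1))
N=np.array([pl[n][0] for n in pl]);c=np.array([pl[n][1] for n in pl])
dr=np.cross(*N);dr/=np.linalg.norm(dr);dr*=np.sign(dr[2])
p=np.linalg.lstsq(N,c,rcond=None)[0]
for z in(0,5,100,245):print(z,np.round(p+dr*(z-p[2])/dr[2],1))
print("lean",np.degrees(np.arccos(dr[2])),"az",np.degrees(np.arctan2(dr[1],dr[0])))
# pots: rim by depth
for n in M:
    P,u,v=pts(n,D[n],np.ones(D[n].shape,bool),M[n])
    s=(abs(P[:,2]-99)<5)&(np.hypot(P[:,0]-410,P[:,1]-190)<70)
    if s.sum()>5:
        (x,y),R=cv2.minEnclosingCircle(P[s][:,:2].astype(np.float32));print(n,"potrim",x,y,R,s.sum(),P[s][:,:2].mean(0))
    near=(P[:,0]>450)&(P[:,0]<780)&(P[:,1]>-360)&(P[:,1]<-80)
    for lo,hi in((98,114),(46,66),(2,12)):
        s=near&(P[:,2]>lo)&(P[:,2]<hi);Q=P[s][:,:2].astype(np.float32)
        print(n,lo,s.sum(),cv2.minAreaRect(Q), cv2.fitLine(Q,cv2.DIST_HUBER,0,.01,.01).ravel())
E
```

```text
top 132 ends [156.3 203.3 186.  216.9]
scene 282 ends [322.7 176.9 343.4 126.2]
0 [406.3 190.8   0. ]
5 [406.7 192.    5. ]
100 [414.7 215.  100. ]
245 [426.9 250.1 245. ]
lean 14.379672809924443 az 70.78446601720852
top potrim 407.1366271972656 189.5631866455078 38.94205856323242 102 [404.85511106 189.19849689]
top 98 157 ((606.6173706054688, -159.30543518066406), (19.368709564208984, 200.5436248779297), 70.8792724609375) [ 9.4629794e-01 -3.2329577e-01  6.1328821e+02 -1.6200931e+02]
top 46 402 ((583.0859985351562, -228.84149169921875), (154.83201599121094, 202.33236694335938), 71.13578796386719) [ 9.6174121e-01 -2.7395952e-01  5.6119318e+02 -2.7521014e+02]
top 2 4131 ((615.0123291015625, -220.0602569580078), (279.72711181640625, 329.9308776855469), 89.99444580078125) [ 9.9997574e-01 -6.9696824e-03  5.9850659e+02 -2.2657668e+02]
scene potrim 408.264404296875 186.25604248046875 43.37364196777344 111 [412.19904957 187.18396958]
scene 98 195 ((606.6438598632812, -160.720947265625), (20.854612350463867, 201.3603973388672), 71.4361801147461) [ 9.4280589e-01 -3.3334225e-01  6.2834930e+02 -1.6730602e+02]
scene 46 479 ((583.6806640625, -229.61073303222656), (154.7869415283203, 206.8369140625), 70.91960906982422) [ 9.9985951e-01 -1.6763052e-02  5.6505151e+02 -2.7005417e+02]
scene 2 2268 ((616.9840087890625, -219.94052124023438), (325.53021240234375, 278.7876892089844), 0.09722262620925903) [ 9.9992830e-01 -1.1974515e-02  5.8175964e+02 -2.3467609e+02]
```

```bash
cat >> h.py <<'E'
from scipy.spatial.transform import Rotation as Ro
O=np.array([597.3,-187.8,0.]);YAW=np.radians(-19.)
BX=np.array([np.cos(YAW),np.sin(YAW),0]);BY=np.array([-np.sin(YAW),np.cos(YAW),0])
def B2W(x,y,z):return O+BX*x+BY*y+np.array([0,0,z])
def W2B(p):
    d=np.asarray(p)-O;return np.array([d@BX,d@BY,d[2]])
def Rt(t): # tool x=BY,y=BX,z down, tilted t deg about tool y (+: points to +BY)
    return Ro.from_matrix(np.stack([BY,BX,[0,0,-1.]],1))*Ro.from_rotvec([0,np.radians(t),0])
def go(tcp,R,s=None):
    s=s or state();C=Ro.from_quat(s["tcp_rot"])
    print("linear cm",np.round(C.inv().apply(np.asarray(tcp)-s["ee_pos"])/10,2),"rot",np.round((C.inv()*R).as_rotvec(degrees=True),1))
def show():
    s=state();R=Rt(0).inv()*Ro.from_quat(s["tcp_rot"])
    print("t",round(s["t"],2),"tcp",np.round(s["ee_pos"],1),"bas",np.round(W2B(s["ee_pos"]),1),"rv",np.round(R.as_rotvec(degrees=True),1),"F",np.round(s["contact_force"],1),"T",np.round(s["ft_torque"],2),"w",round(s["grip_width"],1),"q",np.round(s["joint_positions"],2));return s
def gp2tcp(g,t):return np.asarray(g)+19*Rt(t).apply([0,0,1.])
E
python3 - <<'E'
from h import *
show()
g=np.array([424.9,244.4,221.3]);t=gp2tcp(g,25);print(t)
go(t-110*Rt(25).apply([0,0,1]),Rt(25))
E
```

```text
t 0.1 tcp [208.2 589.1 230.8] bas [-620.8  607.9  230.8] rv [  0.   -0.  -89.5] F [-0.3 -0.4  0.1] T [ 0.   -0.01 -0.03] w 85.2 q [ 1.13  0.49  1.56 -0.    1.09 -0.11]
[427.5142299  251.99227492 204.08015205]
linear cm [-31.95 -29.13  -7.27] rot [-19.6  19.7  88. ]
```

>>> carry_out([
  {"linear":[-32,-29.1,-7.3],"rot":[-19.6,19.7,88],"gripper":-1},
  {"linear":[-32,-29.1,-7.3],"rot":[-19.6,19.7,88],"gripper":-1},
  {"linear":[-32,-29.1,-7.3],"rot":[-19.6,19.7,88],"gripper":-1},
  {"linear":[-32,-29.1,-7.3],"rot":[-19.6,19.7,88],"gripper":-1},
  {"linear":[-32,-29.1,-7.3],"rot":[-19.6,19.7,88],"gripper":-1},
])

```text
t: 0.6
ee_pos: [325.4, 370.4, 273.1]
tcp_rot: [0.504, 0.857, 0.091, -0.064]
contact_force: [1.2, -0.2, -0.2]
grip_width: 85.3
```

```bash
python3 - <<'E'
from h import *
show()
t=gp2tcp([424.9,244.4,221.3],25)
go(t-110*Rt(25).apply([0,0,1]),Rt(25))
E
```

```text
t 0.6 tcp [325.4 370.4 273.1] bas [-438.8  439.3  273.1] rv [ -0.   13.1 -47.9] F [ 1.2 -0.2 -0.2] T [-0.09 -0.04  0.07] w 85.3 q [ 0.62  0.21  1.9   0.24  0.93 -0.03]
linear cm [-17.42   0.16  -6.73] rot [-10.3  10.4  46.7]
```

>>> carry_out([
  {"linear":[-15,0,-6],"rot":[-9,9,42],"gripper":-1},
  {"linear":[-15,0,-6],"rot":[-9,9,42],"gripper":-1},
  {"linear":[-15,0,-6],"rot":[-9,9,42],"gripper":-1},
  {"linear":[-15,0,-6],"rot":[-9,9,42],"gripper":-1},
  {"linear":[-15,0,-6],"rot":[-9,9,42],"gripper":-1},
])

```text
t: 1.1
ee_pos: [400.8, 229.6, 301.7]
tcp_rot: [0.768, 0.607, 0.164, -0.118]
contact_force: [-0.1, 0.8, -1.0]
grip_width: 85.2
```

```bash
python3 - <<'E'
from h import *
p,d=snapshot("wrist");cv2.imwrite("pics/w1.png",p);np.save("pics/w1.npy",d)
show()
t=gp2tcp([424.9,244.4,221.3],25)
go(t-110*Rt(25).apply([0,0,1]),Rt(25))
print(camera_model("wrist"))
E
```

```text
t 1.15 tcp [399.5 230.3 301.3] bas [-323.1  330.9  301.3] rv [ 0.1 23.4 -5.1] F [ 0.3 -0.6 -0.3] T [-0.21  0.05  0.01] w 85.7 q [0.18 0.1  2.01 0.47 0.91 0.15]
linear cm [-1.61  1.79 -0.94] rot [-1.2  1.6  4.9]
{'intrinsics': array([[337.74352245,   0.        , 246.22883628],
       [  0.        , 337.74352245, 192.64896917],
       [  0.        ,   0.        ,   1.        ]]), 'extrinsics': array([[ 9.70437915e-01, -2.37453581e-01,  4.31978081e-02,
         3.99336833e+02],
       [-2.40828847e-01, -9.64468034e-01,  1.08641047e-01,
         2.40204221e+02],
       [ 1.58656993e-02, -1.15832670e-01, -9.93142020e-01,
         4.60993215e+02],
       [ 0.00000000e+00,  0.00000000e+00,  0.00000000e+00,
         1.00000000e+00]])}
```

View pics/w1.png

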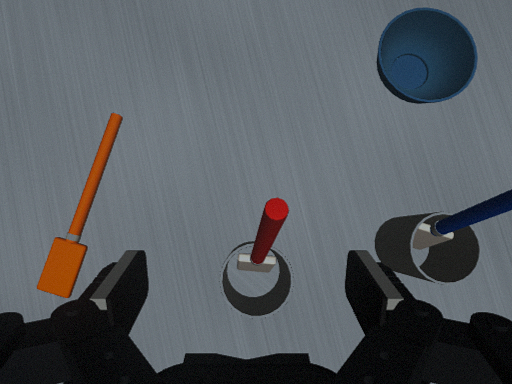

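The wrist view shows the red handle's end at (276,209) with its pot at about (256,280). The orange spatula lies to the left and the blue pot stands to the right. I'll check these against the earlier fix.

```bash
python3 - <<'E'
from h import *
m=camera_model("wrist")
print("end",onz("wrist",276.5,209.5,248.4,m),"exp",np.array([406.8,192.3,6.2])+250*np.array([.0816,.2345,.9687]))
p=cv2.imread("pics/w1.png");h=cv2.cvtColor(p,cv2.COLOR_BGR2HSV)
r=((h[...,0]<5)|(h[...,0]>172))&(h[...,1]>150)&(h[...,2]>60)
r=r.astype(np.uint8);k,l,st,c=cv2.connectedComponentsWithStats(r);i=1+st[1:,4].argmax();print(st[i],c[i])
v,u=np.nonzero(l==i);L=cv2.fitLine(np.stack([u,v],1).astype(np.float32),cv2.DIST_HUBER,0,.01,.01).ravel();print(L)
# image position of predicted axis points
E=np.array(m["extrinsics"]);K=m["intrinsics"]
for s in(80,150,220,250):
    P=np.array([406.8,192.3,6.2])+s*np.array([.0816,.2345,.9687]);q=K@(E[:3,:3].T@(P-E[:3,3]));q=q[:2]/q[2]
    print(s,q.round(1),"dist to line",((q-L[2:])@[-L[1],L[0]]).round(1))
d=np.load("pics/w1.npy")
P,u,v=pts("wrist",d,np.ones(d.shape,bool),m)
s=(abs(P[:,2]-248)<4)&(np.hypot(P[:,0]-427,P[:,1]-250)<25);print(s.sum(),P[s].mean(0),P[s].min(0),P[s].max(0))
E
```

```text
end [424.55576201 248.50248844 248.4       ] exp [427.2   250.925 248.375]
[ 252  198   37   66 1034] [270.42940039 226.76982592]
[  0.34932396  -0.937002   269.48788    229.48134   ]
80 [259.5 254.8] dist to line -0.5
150 [265.2 240.5] dist to line -0.1
220 [274.1 218.4] dist to line 0.5
250 [279.6 204.8] dist to line 0.8
478 [424.34232858 248.4841526  247.44355264] [416.67587125 240.82847054 244.10350009] [432.5222114  256.42316604 250.34945402]
```

```bash
python3 - <<'E'
from h import *
t=gp2tcp([423.7,243.2,221],25)
go(t-80*Rt(25).apply([0,0,1]),Rt(25))
E
```

```text
linear cm [-1.67  1.77  2.03] rot [-1.2  1.6  4.9]
```

>>> carry_out([
  {"linear":[-1.7,1.8,1],"rot":[-1.2,1.6,4.9],"gripper":-1},
  {"linear":[-1.7,1.8,2],"rot":[-1.2,1.6,4.9],"gripper":-1},
  {"linear":[-1.7,1.8,2],"rot":[-1.2,1.6,4.9],"gripper":-1},
])

```text
t: 1.45
ee_pos: [415.2, 220.1, 275.6]
tcp_rot: [0.789, 0.575, 0.174, -0.126]
contact_force: [-0.1, 0.5, 1.8]
grip_width: 85.3
```

```bash
python3 - <<'E'
from h import *
show()
t=gp2tcp([423.7,243.2,221],25)
go(t,Rt(25))
E
```

```text
t 1.45 tcp [415.2 220.1 275.6] bas [-305.   326.4  275.6] rv [ 0.1 24.8 -1.2] F [-0.1  0.5  1.8] T [-0.2   0.03 -0.02] w 85.3 q [0.14 0.14 2.04 0.53 0.84 0.11]
linear cm [-0.05  0.1   7.89] rot [-0.4  0.2  1.1]
```

>>> carry_out([
  {"linear":[0,0.1,2.5],"rot":[0,0,0.5],"gripper":-1},
  {"linear":[0,0.1,5],"rot":[0,0,0.5],"gripper":-1},
  {"linear":[0,0.1,7],"rot":[0,0,0.5],"gripper":-1},
  {"linear":[0,0.1,7.9],"rot":[0,0,0.5],"gripper":-1},
  {"linear":[0,0.1,7.9],"rot":[0,0,0.5],"gripper":-0.2},
])

```text
t: 1.95
ee_pos: [426.7, 251.9, 204.6]
tcp_rot: [0.792, 0.572, 0.174, -0.126]
contact_force: [-0.1, -0.4, -0.0]
grip_width: 73.4
```

```bash
python3 - <<'E'
from h import *
show()
t=gp2tcp([423.7,243.2,221],25)
go(t,Rt(25))
p,d=snapshot("wrist");cv2.imwrite("pics/w2.png",p)
E
```

```text
t 1.95 tcp [426.7 251.9 204.6] bas [-304.5  360.2  204.6] rv [ 0.2 24.8 -0.7] F [-0.1 -0.4 -0. ] T [-0.16  0.02 -0.02] w 73.4 q [0.21 0.28 2.09 0.65 0.65 0.03]
linear cm [-0.14 -0.    0.02] rot [-0.4  0.2  0.6]
```

View pics/w2.png

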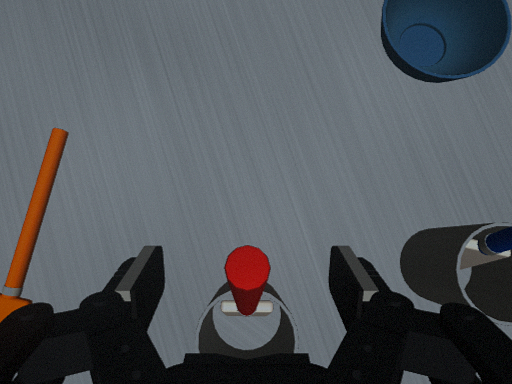

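The handle's end (247,268) is centred between the pads (about 155 and 338). Closing now.

>>> carry_out([
  {"linear":[0,0,0],"rot":[0,0,0],"gripper":0.3},
  {"linear":[0,0,0],"rot":[0,0,0],"gripper":0.5},
  {"linear":[0,0,0],"rot":[0,0,0],"gripper":0.7},
  {"linear":[0,0,0],"rot":[0,0,0],"gripper":1},
  {"linear":[0,0,0],"rot":[0,0,0],"gripper":1},
])

```text
t: 2.5
ee_pos: [427.4, 251.2, 205.6]
tcp_rot: [0.792, 0.571, 0.175, -0.126]
contact_force: [0.0, 0.8, 5.4]
grip_width: 14.3
```

>>> carry_out([
  {"linear":[0,0,0],"rot":[0,0,0],"gripper":1},
  {"linear":[0,0,0],"rot":[0,0,0],"gripper":1},
])

```text
t: 2.7
ee_pos: [427.5, 251.2, 205.6]
tcp_rot: [0.792, 0.571, 0.175, -0.126]
contact_force: [0.3, 1.9, 6.0]
grip_width: 14.4
```

```bash
python3 - <<'E'
from h import *
s=show()
T=s["ee_pos"]
go(T-8*BY+[0,0,30],Rt(25)); go(T-8*BY+[0,0,135],Rt(25))
E
```

```text
t 2.7 tcp [427.5 251.2 205.6] bas [-303.5  359.8  205.6] rv [ 0.1 24.9 -0.5] F [0.3 1.9 6. ] T [ 0.26  0.11 -0.02] w 14.4 q [0.21 0.28 2.09 0.65 0.65 0.03]
linear cm [ 0.54 -0.01 -3.06] rot [-0.2  0.1  0.5]
linear cm [  4.96   0.   -12.58] rot [-0.2  0.1  0.5]
```

>>> carry_out([
  {"linear":[0.2,0,-1],"rot":[0,0,0],"gripper":1},
  {"linear":[0.4,0,-2],"rot":[0,0,0],"gripper":1},
  {"linear":[0.54,0,-3.06],"rot":[0,0,0],"gripper":1},
  {"linear":[1.4,0,-4.9],"rot":[0,0,0],"gripper":1},
  {"linear":[2.2,0,-6.7],"rot":[0,0,0],"gripper":1},
])

```text
t: 3.2
ee_pos: [424.4, 242.9, 276.4]
tcp_rot: [0.792, 0.571, 0.175, -0.126]
contact_force: [-0.3, -0.1, -1.4]
grip_width: 14.4
```

```bash
python3 - <<'E'
from h import *
s=show()
p,d=snapshot("scene");cv2.imwrite("pics/s2.png",cv2.resize(p[60:260,220:480],None,fx=3,fy=3))
p,d=snapshot("wrist");cv2.imwrite("pics/w3.png",p)
go([420.8,238,340.6],Rt(25))
E
```

```text
t 3.2 tcp [424.4 242.9 276.4] bas [-303.7  350.9  276.4] rv [ 0.1 24.8 -0.5] F [-0.3 -0.1 -1.4] T [-0.28  0.06  0.01] w 14.4 q [0.19 0.16 2.01 0.53 0.82 0.18]
linear cm [ 2.07 -0.23 -5.95] rot [-0.   0.   0.6]
```

View pics/s2.png

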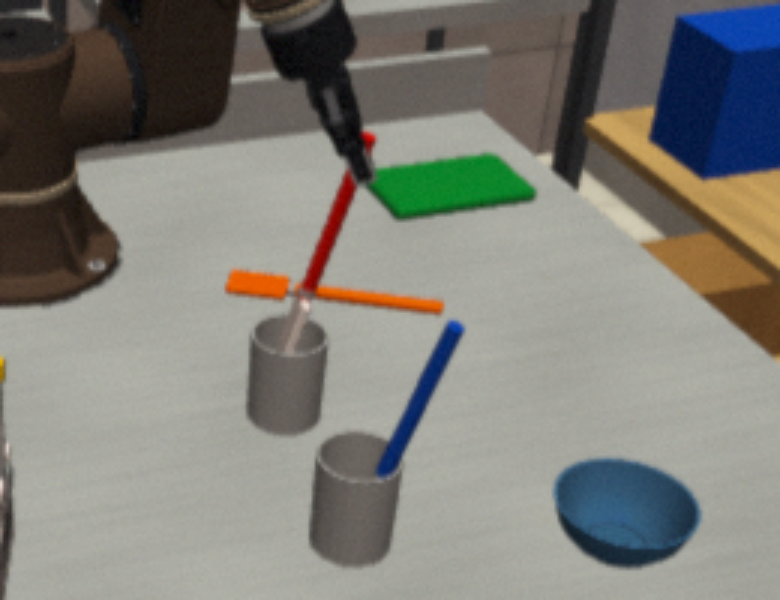

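The red spatula is rising freely, its head just above the pot rim at crop (295,320), and both pots are upright. Lifting on.

>>> carry_out([
  {"linear":[0.8,0,-2.5],"rot":[0,0,0],"gripper":1},
  {"linear":[1.6,0,-5],"rot":[0,0,0],"gripper":1},
  {"linear":[2.5,0,-7],"rot":[0,0,0],"gripper":1},
  {"linear":[2.5,0,-7],"rot":[0,0,0],"gripper":1},
])

```text
t: 3.7
ee_pos: [422.9, 236.8, 351.3]
tcp_rot: [0.792, 0.571, 0.177, -0.125]
contact_force: [-0.3, -0.7, -1.5]
grip_width: 14.5
```

```bash
python3 - <<'E'
from h import *
s=show()
t=gp2tcp(B2W(0,200,350),25);print(t)
go(t,Rt(25))
E
```

```text
t 3.7 tcp [422.9 236.8 351.3] bas [-303.1  344.7  351.3] rv [-0.1 25.  -0.6] F [-0.3 -0.7 -1.5] T [-0.24  0.04  0.05] w 14.5 q [0.17 0.07 1.9  0.46 1.   0.28]
[665.02786079   8.89599004 332.78015205]
linear cm [-13.47  30.18  -4.12] rot [-0.   0.   0.6]
```

>>> carry_out([
  {"linear":[-1.2,2.7,-0.4],"rot":[0,0,0],"gripper":1},
  {"linear":[-2.9,6.4,-0.9],"rot":[0,0,0],"gripper":1},
  {"linear":[-4.6,10.2,-1.4],"rot":[0,0,0],"gripper":1},
  {"linear":[-6.3,14,-1.9],"rot":[0,0,0],"gripper":1},
  {"linear":[-8,17.8,-2.4],"rot":[0,0,0],"gripper":1},
])

```text
t: 4.2
ee_pos: [565.8, 100.8, 335.5]
tcp_rot: [0.792, 0.571, 0.174, -0.127]
contact_force: [0.9, -0.1, -0.6]
grip_width: 14.5
```

>>> carry_out([
  {"linear":[-1.7,3.8,-0.5],"rot":[0,0,0],"gripper":1},
  {"linear":[-3.4,7.6,-1],"rot":[0,0,0],"gripper":1},
  {"linear":[-4.8,10.8,-1.5],"rot":[0,0,0],"gripper":1},
  {"linear":[-5.5,12.4,-1.7],"rot":[0,0,0],"gripper":1},
  {"linear":[-5.5,12.4,-1.7],"rot":[0,0,0],"gripper":1},
])

```text
t: 4.7
ee_pos: [665.6, 7.0, 326.5]
tcp_rot: [0.793, 0.57, 0.174, -0.127]
contact_force: [-1.2, 0.9, -1.5]
grip_width: 14.2
```

```bash
python3 - <<'E'
from h import *
s=show()
for n in("scene","top"):
  p,d=snapshot(n);cv2.imwrite(f"pics/{n}3.png",p);np.save(f"pics/{n}3.npy",d)
a=cv2.imread("pics/scene3.png");b=cv2.imread("pics/top3.png")
cv2.imwrite("pics/c4.png",np.hstack([cv2.resize(a[0:320,120:440],(400,400)),cv2.resize(b[60:260,180:380],(400,400))]))
t=gp2tcp(B2W(0,200,330),-21)
go(t,Rt(-21))
E
```

```text
t 4.7 tcp [665.6   7.  326.5] bas [  1.1 206.4 326.5] rv [ 0.3 24.9 -0.4] F [-1.2  0.9 -1.5] T [-0.18  0.11 -0.02] w 14.2 q [-0.25  0.45  1.43  0.46  1.26 -0.07]
linear cm [-1.97  0.07  0.8 ] rot [ -0.2 -45.9   0.5]
```

View pics/c4.png

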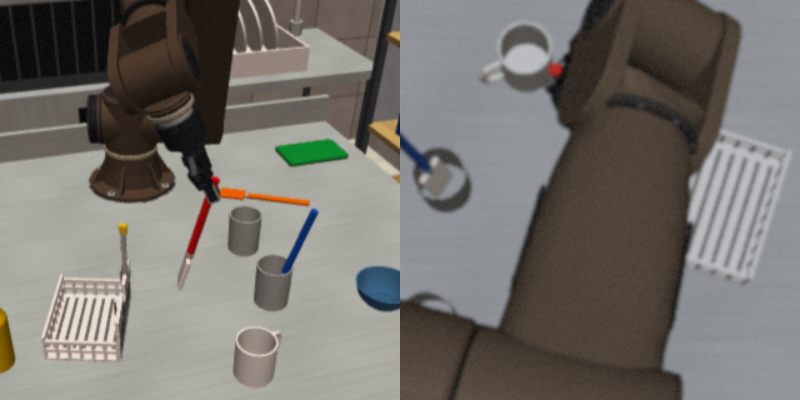

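>>> carry_out([
  {"linear":[0,0,0.1],"rot":[0,-6,0],"gripper":1},
  {"linear":[-0.4,0,0.2],"rot":[0,-13,0],"gripper":1},
  {"linear":[-0.8,0,0.3],"rot":[0,-20,0],"gripper":1},
  {"linear":[-1.2,0,0.5],"rot":[0,-27,0],"gripper":1},
  {"linear":[-1.6,0,0.6],"rot":[0,-34,0.3],"gripper":1},
])

```text
t: 5.3
ee_pos: [660.1, -1.6, 317.9]
tcp_rot: [0.81, 0.581, -0.066, 0.048]
contact_force: [0.0, -1.1, -1.5]
grip_width: 14.3
```

>>> carry_out([
  {"linear":[-0.2,0,0],"rot":[0,-5,0],"gripper":1},
  {"linear":[-0.4,0,0],"rot":[0,-10,0],"gripper":1},
  {"linear":[-0.4,0,0],"rot":[0,-12,0],"gripper":1},
  {"linear":[-0.4,0,0],"rot":[0,-12,0],"gripper":1},
])

```text
t: 5.7
ee_pos: [659.0, -4.5, 317.3]
tcp_rot: [0.798, 0.574, -0.149, 0.106]
contact_force: [-0.2, 0.2, -0.8]
grip_width: 14.7
```

```bash
python3 - <<'E'
from h import *
s=show()
for n in("scene","top","wrist"):
  p,d=snapshot(n);cv2.imwrite(f"pics/{n}4.png",p);np.save(f"pics/{n}4.npy",d)
a=cv2.imread("pics/scene4.png");b=cv2.imread("pics/top4.png")
cv2.imwrite("pics/c5.png",np.hstack([cv2.resize(a[0:320,120:440],(400,400)),cv2.resize(b[60:260,180:380],(400,400))]))
E
```

```text
t 5.7 tcp [659.   -4.5 317.3] bas [ -1.4 193.4 317.3] rv [  0.  -21.1  -0.4] F [-0.2  0.2 -0.8] T [ 0.31 -0.11  0.01] w 14.7 q [ 0.02  0.54  1.28 -0.35  1.46  0.41]
```

View pics/c5.png

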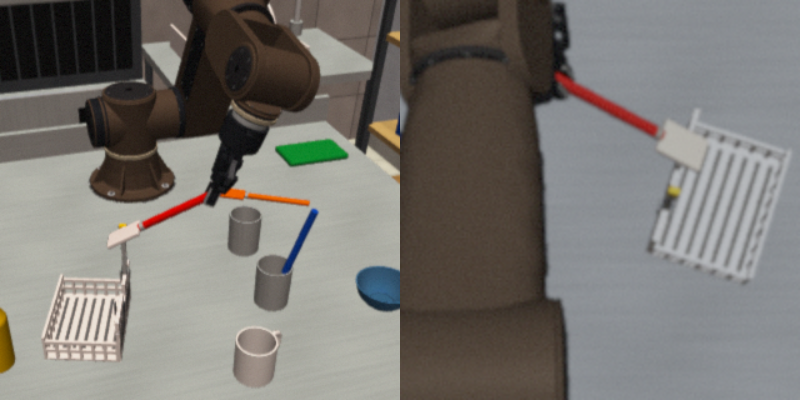

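View pics/wrist4.png

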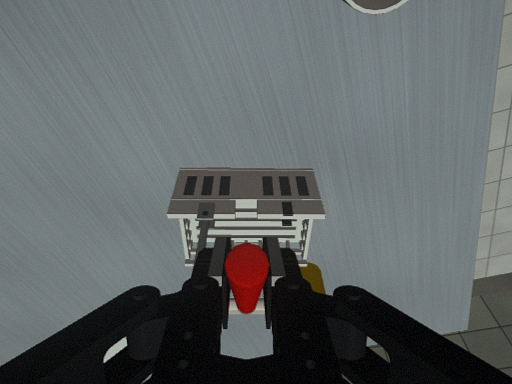

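The spatula now slopes with its head towards the basket. In the top crop the head is at (682,145) and the keeper tip at (672,192), and the wrist view shows the notch centred ahead at (246,207). I'll measure the held spatula and refine the notch.

```bash
cat >> h.py <<'E'
def redline(sfx):
    N=[];c=[]
    for n in("top","scene"):
        I=cv2.imread(f"pics/{n}{sfx}.png");h=cv2.cvtColor(I,cv2.COLOR_BGR2HSV);b=I.astype(int)
        r=((b[...,2]-np.maximum(b[...,0],b[...,1]))>40)&((h[...,0]<6)|(h[...,0]>172))
        k,l,st,ce=cv2.connectedComponentsWithStats(r.astype(np.uint8));i=1+st[1:,4].argmax()
        v,u=np.nonzero(l==i);vx,vy,cx,cy=cv2.fitLine(np.stack([u,v],1).astype(np.float32),cv2.DIST_HUBER,0,.01,.01).ravel()
        o,d1=ray(n,cx,cy);_,d2=ray(n,cx+20*vx,cy+20*vy)
        q=np.cross(d1,d2);q/=np.linalg.norm(q);N.append(q);c.append(q@o)
        t=(u-cx)*vx+(v-cy)*vy;e=np.array([[cx+vx*a,cy+vy*a] for a in(t.min(),t.max())]);print(n,len(u),"ends",e.round(1).tolist())
    N=np.array(N);dr=np.cross(*N);dr/=np.linalg.norm(dr);p=np.linalg.lstsq(N,np.array(c),rcond=None)[0]
    if dr@BY<0:dr=-dr
    print("elev",np.degrees(np.arcsin(dr[2])).round(1),"az vs BY",np.degrees(np.arctan2(-dr@BX,dr@BY)).round(2))
    return p,dr
E
python3 - <<'E'
from h import *
p,dr=redline("4")
s=state();g=s["ee_pos"]-19*Ro.from_quat(s["tcp_rot"]).apply([0,0,1.])
t=(g-p)@dr;a=p+dr*t;print("axis nearest grasp",a.round(1),"grasp",g.round(1),"diff bas",np.round(W2B(a)-W2B(g),1))
# head end in basket coordinates from head white pixels depth (top)
D=np.load("pics/top4.npy");I=cv2.imread("pics/top4.png");P,u,v=pts("top",D,np.ones(D.shape,bool))
q=np.array([W2B(x) for x in P]);al=(P-p)@dr;rr=np.linalg.norm((P-p)-np.outer(al,dr),axis=1)
k=(rr<28);
al=al-t
for lo in range(-245,40,10):
    m=k&(al>lo)&(al<lo+10)
    if m.sum():print(lo,m.sum(),end="; ")
print()
# notch from wrist: rail top edge z 106 corners
m=camera_model("wrist")
h=[onz("wrist",*x,106,m) for x in((168,216),(324,216),(235,208),(258,208))]
for x in h:print(np.round(W2B(x),1))
Dw=np.load("pics/wrist4.npy");P,u,v=pts("wrist",Dw,np.ones(Dw.shape,bool),m)
k=(v>190)&(v<225)&(u>160)&(u<335)&(P[:,2]>98)&(P[:,2]<112)
Q=np.array([W2B(x) for x in P[k]]);print(k.sum(),Q.min(0),Q.max(0),cv2.minAreaRect(Q[:,:2].astype(np.float32)))
for uu in range(228,266,2):
    kk=k&(u==uu);print(uu,kk.sum(),end=" ")
E
python3 -c "
import cv2;a=cv2.imread('pics/wrist4.png');cv2.imwrite('pics/c6.png',cv2.resize(a[155:285,155:340],None,fx=4.2,fy=4.2,interpolation=cv2.INTER_CUBIC))"
```

```text
top 327 ends [[256.3, 97.3], [308.0, 126.0]]
scene 387 ends [[233.6, 180.3], [286.1, 155.2]]
elev 31.3 az vs BY -0.72
axis nearest grasp [ 6.626e+02 -5.000e-01  3.367e+02] grasp [6.614e+02 5.000e-01 3.358e+02] diff bas [ 1.4 -0.5  0.8]
-225 30; -215 58; -205 56; -195 58; -185 57; -175 56; -165 65; -155 50; -145 22; -135 23; -125 24; -115 24; -105 23; -95 23; -85 24; -75 26; -65 25; -55 24; -45 25; -35 27; -25 26; -15 47; -5 59; 5 40; 15 20; 25 2; 
[-98.2  25.7 106. ]
[ 98.6  26.9 106. ]
[-13.5  39.4 106. ]
[ 14.9  39.6 106. ]
1264 [-99.66920196  16.52272782  98.00029904] [100.1747686   37.54561534 111.9650381 ] ((0.2558135986328125, 26.820520401000977), (199.85353088378906, 20.981647491455078), 0.2412349432706833)
228 9 230 9 232 9 234 8 236 0 238 0 240 0 242 0 244 0 246 0 248 0 250 0 252 0 254 0 256 0 258 8 260 9 262 9 264 9
```

View pics/c6.png

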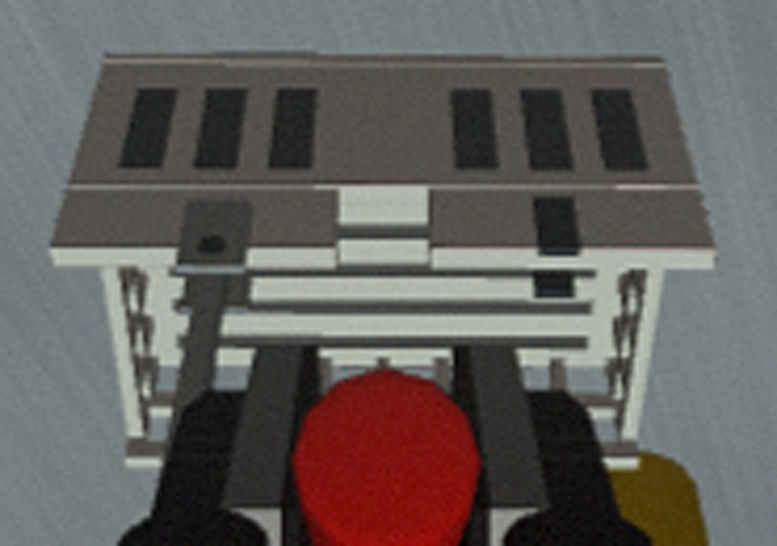

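```bash
python3 - <<'E'
from h import *
s=show();R=Ro.from_quat(s["tcp_rot"]);g=s["ee_pos"]-19*R.apply([0,0,1.]);b=W2B(g);print(b)
for tgt in((b[0]+1,89.4,260),(b[0]+1,89.4,174)): 
    go(s["ee_pos"]+B2W(*tgt)-g,Rt(-21),s)
E
```

```text
t 5.85 tcp [659.2  -6.  318.1] bas [ -0.7 192.1 318.1] rv [ -0.  -21.   -0.3] F [-0.2 -0.7 -1.1] T [ 0.38 -0.13 -0.05] w 14.6 q [ 0.02  0.54  1.28 -0.35  1.46  0.41]
[ -0.67334146 198.89477674 335.84678894]
linear cm [-7.5   0.05 11.01] rot [0.1 0.  0.3]
linear cm [-4.41  0.06 19.04] rot [0.1 0.  0.3]
```

>>> carry_out([
  {"linear":[-1.5,0,2.2],"rot":[0,0,0],"gripper":1},
  {"linear":[-3.5,0,5],"rot":[0,0,0.3],"gripper":1},
  {"linear":[-5.5,0.1,8],"rot":[0,0,0.3],"gripper":1},
  {"linear":[-7.5,0.1,11],"rot":[0,0,0.3],"gripper":1},
  {"linear":[-7.5,0.1,11],"rot":[0,0,0.3],"gripper":1},
])

```text
t: 6.35
ee_pos: [623.0, -113.3, 240.2]
tcp_rot: [0.801, 0.569, -0.15, 0.105]
contact_force: [0.6, -0.8, -2.4]
grip_width: 14.1
```

>>> carry_out([
  {"linear":[0.9,0,2.4],"rot":[0,0,0],"gripper":1},
  {"linear":[2,0,5.2],"rot":[0,0,0],"gripper":1},
  {"linear":[3,0,8],"rot":[0,0,0],"gripper":1},
  {"linear":[3,0,8],"rot":[0,0,0],"gripper":1},
])

```text
t: 6.75
ee_pos: [623.8, -110.9, 154.2]
tcp_rot: [0.8, 0.571, -0.15, 0.105]
contact_force: [1.2, 0.7, -1.2]
grip_width: 14.5
```

```bash
python3 - <<'E'
from h import *
s=show();R=Ro.from_quat(s["tcp_rot"]);g=s["ee_pos"]-19*R.apply([0,0,1.]);b=W2B(g);print(b)
for n in("scene","top","wrist"):
  p,d=snapshot(n);cv2.imwrite(f"pics/{n}5.png",p);np.save(f"pics/{n}5.npy",d)
a=cv2.imread("pics/scene5.png");b=cv2.imread("pics/top5.png")
cv2.imwrite("pics/c7.png",np.hstack([cv2.resize(a[130:310,120:300],(400,400)),cv2.resize(b[80:220,260:400],(400,400))]))
p,dr=redline("5")
t=(g-p)@dr;a=p+dr*t;print("diff bas",np.round(W2B(a)-W2B(g),1))
for s_ in(0,159,221):print(s_,W2B(a+dr*(s_-221)).round(1))
E
```

```text
t 6.75 tcp [ 623.8 -110.9  154.2] bas [ -0.   81.3 154.2] rv [  0.2 -21.1   0. ] F [ 1.2  0.7 -1.2] T [ 0.39 -0.11  0.06] w 14.5 q [-0.14  0.63  1.57 -0.42  1.05  0.42]
[6.74230371e-02 8.81615900e+01 1.71927525e+02]
top 230 ends [[299.0, 131.8], [340.5, 154.0]]
scene 329 ends [[191.2, 232.4], [238.1, 211.5]]
elev 30.8 az vs BY -0.6
diff bas [ 2.2 -1.1  1.9]
0 [   0.3 -102.7   60.5]
159 [  1.7  33.8 142. ]
221 [  2.2  87.  173.8]
```

View pics/c7.png

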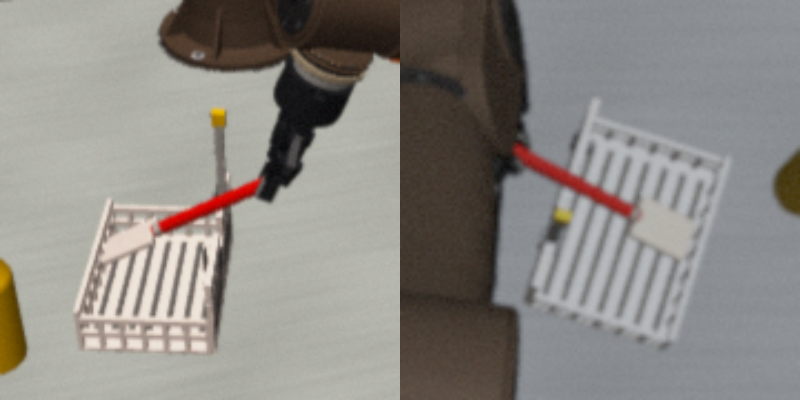

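View pics/wrist5.png

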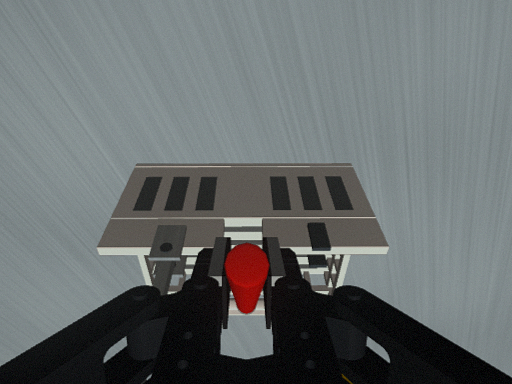

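>>> carry_out([
  {"linear":[0.5,-0.1,1.2],"rot":[0,0,0],"gripper":1},
  {"linear":[0.9,-0.1,2.4],"rot":[0,0,0],"gripper":1},
  {"linear":[1.3,-0.1,3.4],"rot":[0,0,0],"gripper":1},
  {"linear":[1.45,-0.1,3.75],"rot":[0,0,0],"gripper":1},
  {"linear":[1.45,-0.1,3.75],"rot":[0,0,0],"gripper":1},
])

```text
t: 7.4
ee_pos: [624.0, -110.9, 115.9]
tcp_rot: [0.8, 0.571, -0.149, 0.106]
contact_force: [-0.3, -0.3, -1.5]
grip_width: 14.7
```

```bash
python3 - <<'E'
from h import *
s=show();R=Ro.from_quat(s["tcp_rot"]);g=s["ee_pos"]-19*R.apply([0,0,1.]);b=W2B(g);print(b)
for n in("scene","top"):
  p,d=snapshot(n);cv2.imwrite(f"pics/{n}6.png",p);np.save(f"pics/{n}6.npy",d)
a=cv2.imread("pics/scene6.png");b=cv2.imread("pics/top6.png")
cv2.imwrite("pics/c8.png",np.hstack([cv2.resize(a[160:300,140:280],(400,400)),cv2.resize(b[100:210,290:400],(400,400))]))
p,dr=redline("6")
t=(g-p)@dr;a=p+dr*t;print("diff bas",np.round(W2B(a)-W2B(g),1))
for s_ in(0,152,221):print(s_,W2B(a+dr*(s_-221)).round(1))
E
```

```text
t 7.4 tcp [ 624.  -110.9  115.9] bas [  0.2  81.4 115.9] rv [  0.  -21.1   0. ] F [-0.3 -0.3 -1.5] T [ 0.37 -0.14  0.  ] w 14.7 q [-0.14  0.68  1.6  -0.44  0.98  0.46]
[  0.19514272  88.25090421 133.61442775]
top 219 ends [[297.6, 135.7], [338.3, 157.4]]
scene 303 ends [[192.0, 244.0], [237.8, 223.9]]
elev 31.0 az vs BY -0.62
diff bas [ 1.3 -1.   1.7]
0 [  -0.5 -102.2   21.4]
152 [ 0.9 28.1 99.7]
221 [  1.5  87.2 135.3]
```

View pics/c8.png

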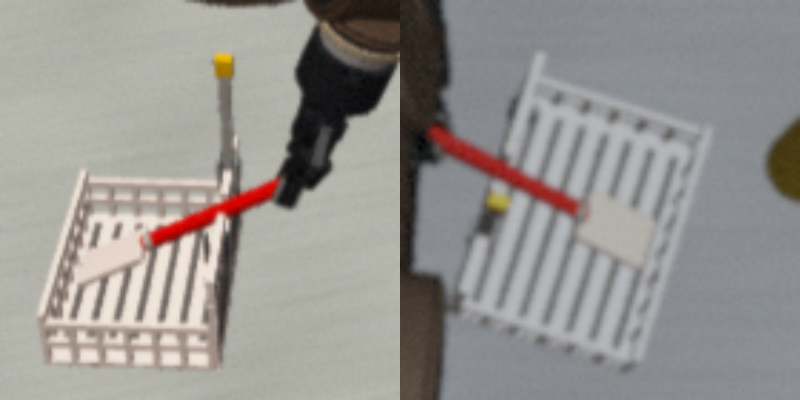

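The handle has entered the notch and the head is hovering inside the basket, with about 11–13 mm left. I'll lower it in small steps and watch the force.

>>> carry_out([
  {"linear":[0.1,0,0.25],"rot":[0,0,0],"gripper":1},
  {"linear":[0.18,0,0.47],"rot":[0,0,0],"gripper":1},
  {"linear":[0.25,0,0.65],"rot":[0,0,0],"gripper":1},
  {"linear":[0.3,0,0.75],"rot":[0,0,0],"gripper":1},
  {"linear":[0.3,0,0.75],"rot":[0,0,0],"gripper":1},
])

```text
t: 8.0
ee_pos: [624.2, -110.8, 108.5]
tcp_rot: [0.8, 0.571, -0.149, 0.107]
contact_force: [0.9, 0.1, -1.5]
grip_width: 14.2
```

```bash
python3 -c "
from h import *
show()"
```

```text
t 8.0 tcp [ 624.2 -110.8  108.5] bas [  0.4  81.5 108.5] rv [ -0.  -21.1   0. ] F [ 0.9  0.1 -1.5] T [ 0.39 -0.11  0.01] w 14.2 q [-0.14  0.69  1.61 -0.44  0.97  0.47]
```

>>> carry_out([
  {"linear":[0.03,0,0.08],"rot":[0,0,0],"gripper":1},
  {"linear":[0.06,0,0.15],"rot":[0,0,0],"gripper":1},
  {"linear":[0.08,0,0.2],"rot":[0,0,0],"gripper":1},
])

```text
t: 8.3
ee_pos: [624.3, -110.8, 106.5]
tcp_rot: [0.801, 0.571, -0.149, 0.107]
contact_force: [0.1, 0.3, -1.4]
grip_width: 14.3
```

>>> carry_out([
  {"linear":[0.03,0,0.07],"rot":[0,0,0],"gripper":1},
  {"linear":[0.05,0,0.12],"rot":[0,0,0],"gripper":1},
])

```text
t: 8.5
ee_pos: [624.3, -110.8, 105.2]
tcp_rot: [0.801, 0.571, -0.149, 0.107]
contact_force: [0.6, -0.1, -1.6]
grip_width: 14.3
```

>>> carry_out([
  {"linear":[0.02,0,0.06],"rot":[0,0,0],"gripper":1},
  {"linear":[0.04,0,0.1],"rot":[0,0,0],"gripper":1},
])

```text
t: 8.7
ee_pos: [624.3, -110.8, 104.2]
tcp_rot: [0.801, 0.571, -0.149, 0.107]
contact_force: [-0.7, 0.3, 0.9]
grip_width: 14.3
```

```bash
python3 -c "
from h import *
show()"
```

```text
t 8.7 tcp [ 624.3 -110.8  104.2] bas [  0.5  81.6 104.2] rv [ -0.1 -21.1   0. ] F [-0.7  0.3  0.9] T [ 0.13 -0.02 -0.05] w 14.3 q [-0.14  0.69  1.61 -0.45  0.96  0.48]
```

```bash
python3 - <<'E'
from h import *
s=show();R=Ro.from_quat(s["tcp_rot"]);g=s["ee_pos"]-19*R.apply([0,0,1.])
for n in("scene","top"):
  p,d=snapshot(n);cv2.imwrite(f"pics/{n}7.png",p);np.save(f"pics/{n}7.npy",d)
a=cv2.imread("pics/scene7.png");b=cv2.imread("pics/top7.png")
cv2.imwrite("pics/c9.png",np.hstack([cv2.resize(a[180:290,150:260],(400,400)),cv2.resize(b[100:210,290:400],(400,400))]))
p,dr=redline("7")
t=(g-p)@dr;a=p+dr*t;print("diff bas",np.round(W2B(a)-W2B(g),1))
for s_ in(0,152,221):print(s_,W2B(a+dr*(s_-221)).round(1))
E
```

```text
t 8.7 tcp [ 624.3 -110.8  104.2] bas [  0.5  81.6 104.2] rv [ -0.1 -21.1   0. ] F [-0.7  0.3  0.9] T [ 0.13 -0.02 -0.05] w 14.3 q [-0.14  0.69  1.61 -0.45  0.96  0.48]
top 215 ends [[296.7, 136.6], [337.9, 158.2]]
scene 153 ends [[192.8, 247.5], [215.7, 236.5]]
elev 32.7 az vs BY 0.23
diff bas [-0.4 -3.1  4.9]
0 [   0.8 -100.6    7.3]
152 [ 0.3 27.3 89.5]
221 [1.000e-01 8.530e+01 1.268e+02]
```

View pics/c9.png

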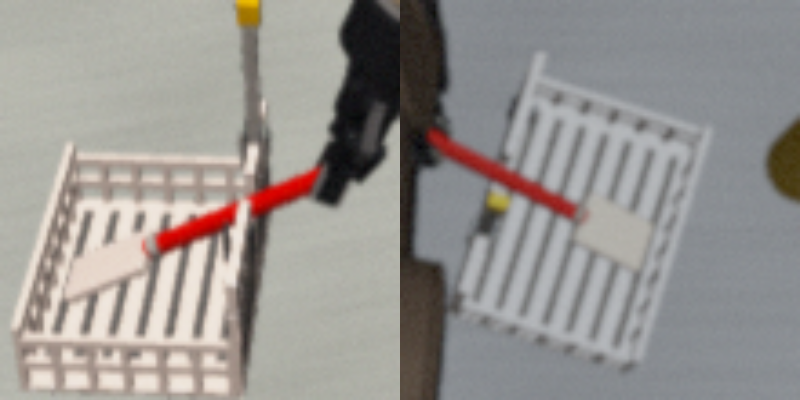

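>>> carry_out([
  {"linear":[0.02,0,0.06],"rot":[0,-0.2,0],"gripper":1},
  {"linear":[0.04,0,0.1],"rot":[0,-0.35,0],"gripper":1},
])

```text
t: 9.0
ee_pos: [624.4, -110.8, 103.3]
tcp_rot: [0.8, 0.57, -0.151, 0.109]
contact_force: [-0.7, 0.2, 2.2]
grip_width: 14.5
```

>>> carry_out([
  {"linear":[0.02,0,0.06],"rot":[0,-0.2,0],"gripper":1},
  {"linear":[0.04,0,0.1],"rot":[0,-0.35,0],"gripper":1},
])

```text
t: 9.2
ee_pos: [624.4, -110.8, 102.3]
tcp_rot: [0.8, 0.57, -0.154, 0.111]
contact_force: [0.4, 0.0, 4.5]
grip_width: 14.5
```

```bash
python3 -c "
from h import *
show()"
```

```text
t 9.2 tcp [ 624.4 -110.8  102.3] bas [  0.6  81.6 102.3] rv [ -0.1 -21.9   0. ] F [0.4 0.  4.5] T [-0.26  0.09 -0.02] w 14.5 q [-0.13  0.7   1.61 -0.46  0.96  0.49]
```

Contact is about 6 N and the handle should be at the notch floor. Releasing gradually.

>>> carry_out([
  {"linear":[0,0,0],"rot":[0,0,0],"gripper":0.6},
  {"linear":[0,0,0],"rot":[0,0,0],"gripper":0.4},
  {"linear":[0,0,0],"rot":[0,0,0],"gripper":0.2},
  {"linear":[0,0,0],"rot":[0,0,0],"gripper":0.2},
])

```text
t: 9.6
ee_pos: [624.2, -110.8, 101.9]
tcp_rot: [0.8, 0.57, -0.154, 0.11]
contact_force: [-0.0, -0.6, -0.6]
grip_width: 34.3
```

```bash
python3 - <<'E'
from h import *
s=show();R=Ro.from_quat(s["tcp_rot"]);g=s["ee_pos"]-19*R.apply([0,0,1.])
for n in("scene","top"):
  p,d=snapshot(n);cv2.imwrite(f"pics/{n}8.png",p);np.save(f"pics/{n}8.npy",d)
a=cv2.imread("pics/scene8.png");b=cv2.imread("pics/top8.png")
cv2.imwrite("pics/c10.png",np.hstack([cv2.resize(a[180:290,150:260],(400,400)),cv2.resize(b[100:210,290:400],(400,400))]))
go(B2W(0,81.6+80,102+200),Rt(-21))
E
```

```text
t 9.6 tcp [ 624.2 -110.8  101.9] bas [  0.4  81.6 101.9] rv [ -0.1 -21.8   0. ] F [-0.  -0.6 -0.6] T [ 0.16 -0.06 -0.01] w 34.3 q [-0.13  0.7   1.61 -0.46  0.96  0.49]
linear cm [-1.000e-02 -2.000e-02 -2.155e+01] rot [ 0.   0.8 -0. ]
```

View pics/c10.png

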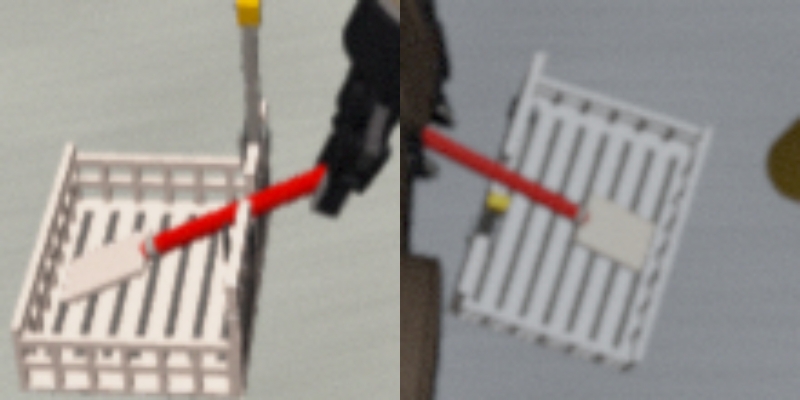

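The spatula lies in place: head on the floor and handle in the notch. Backing off along the tool axis.

>>> carry_out([
  {"linear":[0,0,-1.5],"rot":[0,0,0],"gripper":0.2},
  {"linear":[0,0,-4.5],"rot":[0,0,0],"gripper":0.2},
  {"linear":[0,0,-9],"rot":[0,0,0],"gripper":0.2},
  {"linear":[0,0,-14],"rot":[0,0,0],"gripper":0.5},
  {"linear":[0,0,-18.5],"rot":[0,0,0],"gripper":1},
])

```text
t: 10.2
ee_pos: [646.6, -44.4, 277.3]
tcp_rot: [0.8, 0.57, -0.153, 0.111]
contact_force: [0.5, -0.0, 0.2]
grip_width: 8.3
```

```bash
cat >> h.py <<'E'
def Rk(t=0): return Ro.from_matrix(np.stack([BX,-BY,[0,0,-1.]],1))*Ro.from_rotvec([0,np.radians(t),0])
E
python3 - <<'E'
from h import *
show()
for n in("scene","top"):
  p,d=snapshot(n);cv2.imwrite(f"pics/{n}9.png",p);np.save(f"pics/{n}9.npy",d)
rs=[]
for n in("scene","top"):
    p=cv2.imread(f"pics/{n}9.png");h=cv2.cvtColor(p,cv2.COLOR_BGR2HSV)
    m=cv2.inRange(h,(20,130,60),(34,255,255));k,l,st,c=cv2.connectedComponentsWithStats(m)
    for i in range(1,k):
        if st[i,4]>5 and st[i,4]<150:
            P,u,v=pts(n,np.load(f"pics/{n}9.npy"),l==i);print(n,st[i],c[i].round(1),[W2B(x).round(1) for x in (np.median(P,0),P.min(0),P.max(0))])
go(B2W(-125,30,300),Rk(0))
E
```

```text
t 10.2 tcp [646.6 -44.4 277.3] bas [-1.000e-01  1.516e+02  2.773e+02] rv [ -0.1 -21.8   0. ] F [ 0.5 -0.   0.2] T [ 0.18 -0.05  0.04] w 8.3 q [-0.03  0.55  1.38 -0.37  1.35  0.41]
scene [474 140   3   4   8] [475.4 141.5] [array([-1060.8,  1079. ,  -206.3]), array([-1077.2,  1054.1,  -211.2]), array([-1047.2,  1096.7,  -199.4])]
scene [491 141   5   6  11] [493.4 143.7] [array([-1042.3,  1153.6,  -205.3]), array([-1062. ,  1130.3,  -210.4]), array([-1035.2,  1180.5,  -199.9])]
scene [496 144   4   8  10] [497.3 147.4] [array([-1020.1,  1167.5,  -206.6]), array([-1035.3,  1132. ,  -217.3]), array([-991.9, 1187.5, -203.1])]
scene [505 149   5   5   7] [506.6 151. ] [array([-988.1, 1185.2, -204.6]), array([-995.9, 1176.2, -212.8]), array([-968.6, 1206.4, -202.2])]
scene [215 179   6   8  47] [217.6 182.4] [array([-49.4,  29. , 221.1]), array([-56.4,  19.5, 209.2]), array([-46.9,  37.2, 227.9])]
top [314 154   5   4  17] [315.9 155.6] [array([-57.4,  29.6, 226.4]), array([-59.1,  23.5, 211.4]), array([-55.5,  35.8, 232.3])]
linear cm [-12.17 -12.64   2.63] rot [17.5 16.4 88.8]
```

>>> carry_out([
  {"linear":[-12.2,-12.6,2.6],"rot":[17.5,16.4,88.8],"gripper":1},
  {"linear":[-12.2,-12.6,2.6],"rot":[17.5,16.4,88.8],"gripper":1},
  {"linear":[-12.2,-12.6,2.6],"rot":[17.5,16.4,88.8],"gripper":1},
  {"linear":[-12.2,-12.6,2.6],"rot":[17.5,16.4,88.8],"gripper":1},
  {"linear":[-12.2,-12.6,2.6],"rot":[17.5,16.4,88.8],"gripper":1},
])

```text
t: 10.8
ee_pos: [484.7, -121.5, 296.3]
tcp_rot: [0.964, 0.24, -0.091, 0.064]
contact_force: [0.3, 0.3, 0.4]
grip_width: -0.0
```

```bash
python3 - <<'E'
from h import *
show()
go(B2W(-125,30,300),Rk(0))
E
```

```text
t 10.8 tcp [ 484.7 -121.5  296.3] bas [-128.1   26.1  296.3] rv [  0.1 -13.   42.8] F [0.3 0.3 0.4] T [ 0.08 -0.1   0.02] w -0.0 q [-0.28  0.29  1.72 -0.21  1.24  0.89]
linear cm [ 0.41 -0.01 -0.46] rot [ 9.2  9.3 46.8]
```

>>> carry_out([
  {"linear":[0.4,0,-0.4],"rot":[8.5,8.6,43],"gripper":1},
  {"linear":[0.4,0,-0.4],"rot":[8.5,8.6,43],"gripper":1},
  {"linear":[0.4,0,-0.4],"rot":[8.5,8.6,43],"gripper":1},
  {"linear":[0.4,0,-0.4],"rot":[8.5,8.6,43],"gripper":1},
  {"linear":[0.4,0,-0.4],"rot":[8.5,8.6,43],"gripper":1},
])

```text
t: 11.3
ee_pos: [491.2, -118.2, 298.3]
tcp_rot: [0.993, -0.117, -0.011, 0.007]
contact_force: [-0.1, 0.3, 0.6]
grip_width: -0.0
```

```bash
python3 - <<'E'
from h import *
show()
go(B2W(-125,30,198),Rk(0))
E
```

```text
t 11.3 tcp [ 491.2 -118.2  298.3] bas [-123.    31.3  298.3] rv [ 0.1 -1.6 84.5] F [-0.1  0.3  0.6] T [ 0.05 -0.02  0.01] w -0.0 q [-0.36  0.26  1.74 -0.02  1.16  1.46]
linear cm [-1.000e-02 -5.000e-02  1.003e+01] rot [1.  1.1 5.5]
```

>>> carry_out([
  {"linear":[0,0,2.5],"rot":[0.5,0.6,3],"gripper":1},
  {"linear":[0,0,5.5],"rot":[0.8,0.9,4],"gripper":1},
  {"linear":[0,0,8.5],"rot":[0.8,0.9,4],"gripper":1},
  {"linear":[0,0,10],"rot":[0.8,0.9,4],"gripper":1},
  {"linear":[0,0,10],"rot":[0.8,0.9,4],"gripper":1},
])

```text
t: 11.8
ee_pos: [488.0, -119.1, 196.6]
tcp_rot: [0.989, -0.149, -0.004, 0.002]
contact_force: [-0.7, 0.2, 0.8]
grip_width: 0.4
```

```bash
python3 - <<'E'
from h import *
show()
for n in("scene","wrist"):
  p,d=snapshot(n);cv2.imwrite(f"pics/{n}10.png",p)
a=cv2.imread("pics/scene10.png");b=cv2.imread("pics/wrist10.png")
cv2.imwrite("pics/c11.png",np.hstack([cv2.resize(a[130:290,130:290],(400,400)),cv2.resize(b[:,60:444],(400,400))]))
go(B2W(-72,30,198),Rk(0))
E
```

```text
t 11.8 tcp [ 488.  -119.1  196.6] bas [-125.7   29.3  196.6] rv [ 0.2 -0.6 88.1] F [-0.7  0.2  0.8] T [0.01 0.04 0.03] w 0.4 q [-0.37  0.36  1.89 -0.01  0.89  1.51]
linear cm [5.25 0.1  0.04] rot [0.3 0.3 1.9]
```

View pics/c11.png

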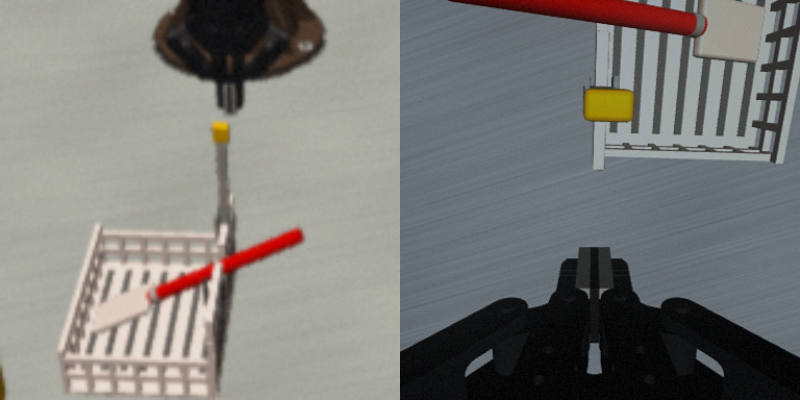

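>>> carry_out([
  {"linear":[1,0.2,0],"rot":[0.3,0.3,1.9],"gripper":1},
  {"linear":[2.5,0.3,0],"rot":[0.3,0.3,1.9],"gripper":1},
  {"linear":[3.8,0.3,0],"rot":[0.3,0.3,1.9],"gripper":1},
  {"linear":[4.4,0.3,0],"rot":[0.3,0.3,1.9],"gripper":1},
  {"linear":[4.4,0.3,0],"rot":[0.3,0.3,1.9],"gripper":1},
])

```text
t: 12.4
ee_pos: [530.8, -135.7, 198.2]
tcp_rot: [0.986, -0.166, 0.001, -0.0]
contact_force: [-0.7, -0.2, -1.0]
grip_width: -0.1
```

```bash
python3 - <<'E'
from h import *
s=show();b=W2B(s["ee_pos"])
p,d=snapshot("wrist");cv2.imwrite("pics/w11.png",p)
for a in range(100,-1,-5):
    A=np.radians(a);x=-61+86*np.cos(A)-4.5*np.sin(A);z=112+86*np.sin(A)+4.5*np.cos(A)
    print(a,"x %.1f z %.1f"%(x,z),"lin cm %.2f %.2f"%((x-b[0])/10,(b[2]-z)/10))
E
```

```text
t 12.4 tcp [ 530.8 -135.7  198.2] bas [-79.8  27.6 198.2] rv [-0.   0.1 90.1] F [-0.7 -0.2 -1. ] T [ 0.02 -0.03  0.03] w -0.1 q [-0.37  0.42  1.79  0.    0.93  1.53]
100 x -80.4 z 195.9 lin cm -0.05 0.23
95 x -73.0 z 197.3 lin cm 0.68 0.09
90 x -65.5 z 198.0 lin cm 1.43 0.02
85 x -58.0 z 198.1 lin cm 2.18 0.01
80 x -50.5 z 197.5 lin cm 2.93 0.07
75 x -43.1 z 196.2 lin cm 3.67 0.20
70 x -35.8 z 194.4 lin cm 4.40 0.38
65 x -28.7 z 191.8 lin cm 5.11 0.63
60 x -21.9 z 188.7 lin cm 5.79 0.95
55 x -15.4 z 185.0 lin cm 6.45 1.32
50 x -9.2 z 180.8 lin cm 7.07 1.74
45 x -3.4 z 176.0 lin cm 7.65 2.22
40 x 2.0 z 170.7 lin cm 8.18 2.75
35 x 6.9 z 165.0 lin cm 8.67 3.32
30 x 11.2 z 158.9 lin cm 9.11 3.93
25 x 15.0 z 152.4 lin cm 9.49 4.58
20 x 18.3 z 145.6 lin cm 9.81 5.26
15 x 20.9 z 138.6 lin cm 10.07 5.96
10 x 22.9 z 131.4 lin cm 10.27 6.68
5 x 24.3 z 124.0 lin cm 10.41 7.42
0 x 25.0 z 116.5 lin cm 10.48 8.17
```

View pics/w11.png

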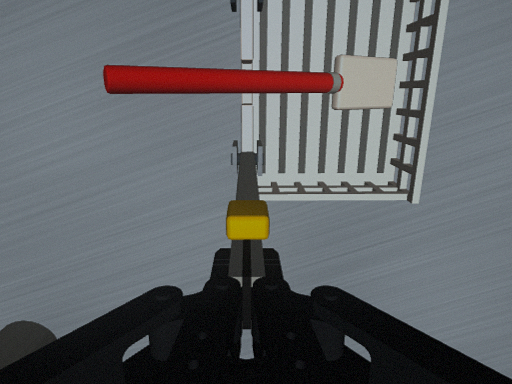

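The fingers are centred right behind the keeper's yellow tip (248,220), the hinge is at (248,155), and the spatula lies in the notch. I'll start the swing slowly along the arc.

>>> carry_out([
  {"linear":[0.4,0,0],"rot":[0,0,0],"gripper":1},
  {"linear":[0.9,0,0],"rot":[0,0,0],"gripper":1},
  {"linear":[1.4,0,0],"rot":[0,0,0],"gripper":1},
  {"linear":[2,0,0],"rot":[0,0,0],"gripper":1},
  {"linear":[2.5,0,0.05],"rot":[0,0,0],"gripper":1},
])

```text
t: 12.95
ee_pos: [554.2, -143.7, 197.3]
tcp_rot: [0.986, -0.165, 0.0, -0.0]
contact_force: [-1.0, 0.5, -0.1]
grip_width: 0.2
```

```bash
python3 - <<'E'
from h import *
s=show();b=W2B(s["ee_pos"])
p,d=snapshot("wrist");cv2.imwrite("pics/w12.png",p)
for a in range(80,-1,-5):
    A=np.radians(a);x=-61+86*np.cos(A)-4.5*np.sin(A);z=112+86*np.sin(A)+4.5*np.cos(A)
    print(a,"lin cm %.2f %.2f"%((x-b[0])/10,(b[2]-z)/10))
E
```

```text
t 12.95 tcp [ 554.2 -143.7  197.3] bas [-55.1  27.6 197.3] rv [-0.  0. 90.] F [-1.   0.5 -0.1] T [0.03 0.14 0.03] w 0.2 q [-0.37  0.45  1.73  0.    0.96  1.53]
80 lin cm 0.46 -0.02
75 lin cm 1.20 0.10
70 lin cm 1.93 0.29
65 lin cm 2.64 0.54
60 lin cm 3.32 0.85
55 lin cm 3.98 1.22
50 lin cm 4.60 1.65
45 lin cm 5.18 2.13
40 lin cm 5.71 2.65
35 lin cm 6.20 3.23
30 lin cm 6.64 3.84
25 lin cm 7.02 4.48
20 lin cm 7.34 5.16
15 lin cm 7.60 5.87
10 lin cm 7.80 6.59
5 lin cm 7.94 7.33
0 lin cm 8.01 8.08
```

View pics/w12.png

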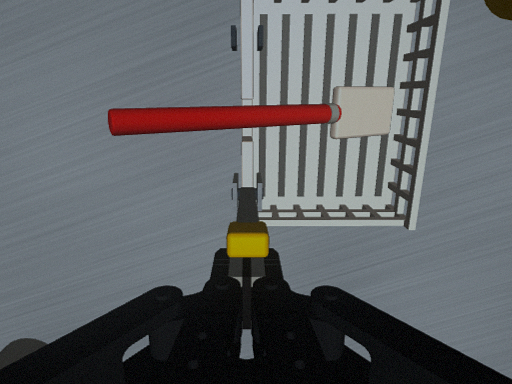

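>>> carry_out([
  {"linear":[0.6,0,0],"rot":[0,0,0],"gripper":1},
  {"linear":[1.2,0,0.1],"rot":[0,0,0],"gripper":1},
  {"linear":[1.9,0,0.3],"rot":[0,0,0],"gripper":1},
  {"linear":[2.6,0,0.55],"rot":[0,0,0],"gripper":1},
  {"linear":[3.3,0,0.85],"rot":[0,0,0],"gripper":1},
])

```text
t: 13.5
ee_pos: [585.5, -154.5, 188.6]
tcp_rot: [0.986, -0.165, 0.0, -0.0]
contact_force: [-0.4, -0.0, -0.1]
grip_width: -0.1
```

>>> carry_out([
  {"linear":[0.65,0,0.37],"rot":[0,0,0],"gripper":1},
  {"linear":[1.3,0,0.8],"rot":[0,0,0],"gripper":1},
  {"linear":[1.9,0,1.3],"rot":[0,0,0],"gripper":1},
  {"linear":[2.4,0,1.8],"rot":[0,0,0],"gripper":1},
  {"linear":[2.9,0,2.4],"rot":[0,0,0],"gripper":1},
])

```text
t: 14.0
ee_pos: [612.7, -163.9, 164.3]
tcp_rot: [0.986, -0.165, 0.0, -0.0]
contact_force: [0.4, -0.3, 0.8]
grip_width: 0.3
```

```bash
python3 - <<'E'
from h import *
s=show();b=W2B(s["ee_pos"])
for n in("scene","wrist"):
  p,d=snapshot(n);cv2.imwrite(f"pics/{n}13.png",p)
a=cv2.imread("pics/scene13.png");b2=cv2.imread("pics/wrist13.png")
cv2.imwrite("pics/c13.png",np.hstack([cv2.resize(a[150:290,140:280],(400,400)),cv2.resize(b2[:,60:444],(400,400))]))
for a in range(40,-1,-5):
    A=np.radians(a);x=-61+86*np.cos(A)-4.5*np.sin(A);z=112+86*np.sin(A)+4.5*np.cos(A)
    print(a,"lin cm %.2f %.2f"%((x-b[0])/10,(b[2]-z)/10))
E
```

```text
t 14.0 tcp [ 612.7 -163.9  164.3] bas [  6.8  27.6 164.3] rv [-0.  0. 90.] F [ 0.4 -0.3  0.8] T [-0.01  0.   -0.02] w 0.3 q [-0.37  0.57  1.61  0.    0.96  1.54]
40 lin cm -0.48 -0.64
35 lin cm 0.01 -0.07
30 lin cm 0.45 0.54
25 lin cm 0.83 1.19
20 lin cm 1.15 1.87
15 lin cm 1.41 2.57
10 lin cm 1.61 3.29
5 lin cm 1.75 4.03
0 lin cm 1.82 4.78
```

View pics/c13.png

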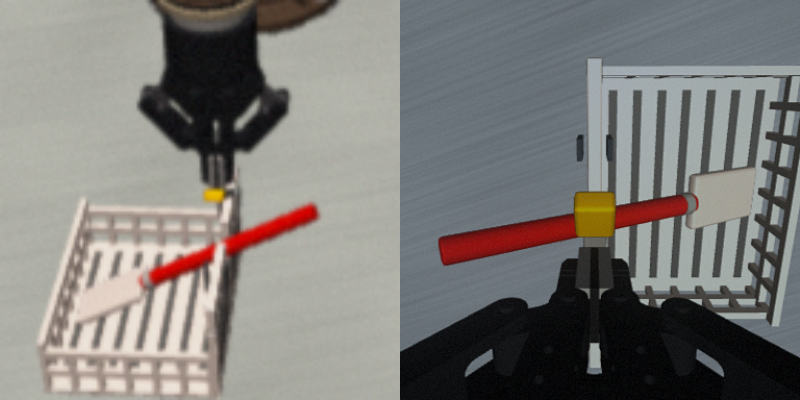

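The keeper is at about 35° and the fork is visible at crop (595,148), with nothing else touched. Continuing more slowly.

>>> carry_out([
  {"linear":[0.45,0,0.5],"rot":[0,0,0],"gripper":1},
  {"linear":[0.8,0,1],"rot":[0,0,0],"gripper":1},
  {"linear":[1,0,1.6],"rot":[0,0,0],"gripper":1},
  {"linear":[1.25,0,2.1],"rot":[0,0,0],"gripper":1},
  {"linear":[1.4,0,2.6],"rot":[0,0,0],"gripper":1},
])

```text
t: 14.6
ee_pos: [625.7, -168.4, 138.3]
tcp_rot: [0.986, -0.165, 0.0, -0.0]
contact_force: [0.2, 0.9, 0.9]
grip_width: -0.2
```

>>> carry_out([
  {"linear":[0.1,0,0.3],"rot":[0,0,0],"gripper":1},
  {"linear":[0.2,0,0.6],"rot":[0,0,0],"gripper":1},
  {"linear":[0.25,0,0.9],"rot":[0,0,0],"gripper":1},
  {"linear":[0.3,0,1.1],"rot":[0,0,0],"gripper":1},
])

```text
t: 15.0
ee_pos: [628.4, -169.3, 127.5]
tcp_rot: [0.986, -0.165, 0.0, -0.0]
contact_force: [0.2, -0.5, 0.9]
grip_width: -0.2
```

```bash
python3 - <<'E'
from h import *
s=show()
p,d=snapshot("wrist");cv2.imwrite("pics/w14.png",p)
E
```

```text
t 15.0 tcp [ 628.4 -169.3  127.5] bas [ 23.3  27.6 127.5] rv [ 0.  0. 90.] F [ 0.2 -0.5  0.9] T [0.   0.01 0.09] w -0.2 q [-0.36  0.64  1.59  0.    0.91  1.54]
```

View pics/w14.png

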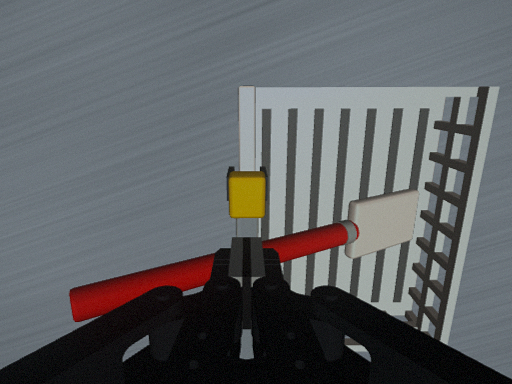

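>>> carry_out([
  {"linear":[0.03,0,0.15],"rot":[0,0,0],"gripper":1},
  {"linear":[0.05,0,0.3],"rot":[0,0,0],"gripper":1},
  {"linear":[0.07,0,0.45],"rot":[0,0,0],"gripper":1},
  {"linear":[0.1,0,0.6],"rot":[0,0,0],"gripper":1},
  {"linear":[0.1,0,0.7],"rot":[0,0,0],"gripper":1},
])

```text
t: 15.55
ee_pos: [629.4, -169.6, 120.7]
tcp_rot: [0.986, -0.165, 0.0, -0.0]
contact_force: [-0.5, -0.0, 0.8]
grip_width: 0.3
```

>>> carry_out([
  {"linear":[0,0,0.1],"rot":[0,0,0],"gripper":1},
  {"linear":[0,0,0.2],"rot":[0,0,0],"gripper":1},
])

```text
t: 15.75
ee_pos: [629.4, -169.6, 118.8]
tcp_rot: [0.986, -0.165, 0.0, -0.0]
contact_force: [0.3, -0.5, 0.2]
grip_width: 0.1
```

>>> carry_out([
  {"linear":[0,0,0.1],"rot":[0,0,0],"gripper":1},
])

```text
t: 15.85
ee_pos: [629.4, -169.6, 117.8]
tcp_rot: [0.986, -0.165, 0.0, -0.0]
contact_force: [0.3, -0.5, 0.3]
grip_width: 0.0
```

>>> carry_out([
  {"linear":[0,0,0.1],"rot":[0,0,0],"gripper":1},
])

```text
t: 15.95
ee_pos: [629.3, -169.6, 116.7]
tcp_rot: [0.986, -0.165, 0.0, -0.0]
contact_force: [0.3, -0.9, -0.0]
grip_width: 0.0
```

Nothing felt yet, so I'll continue in half-millimetre steps.

>>> carry_out([
  {"linear":[0,0,0.06],"rot":[0,0,0],"gripper":1},
])

```text
t: 16.05
ee_pos: [629.3, -169.6, 116.1]
tcp_rot: [0.986, -0.165, 0.0, -0.0]
contact_force: [0.9, 0.1, 2.8]
grip_width: -0.3
```

>>> carry_out([
  {"linear":[0,0,0.06],"rot":[0,0,0],"gripper":1},
])

```text
t: 16.15
ee_pos: [629.3, -169.6, 116.0]
tcp_rot: [0.986, -0.165, 0.0, -0.0]
contact_force: [-2.6, 0.6, 9.1]
grip_width: 0.3
```

>>> carry_out([
  {"linear":[0,0,0.05],"rot":[0,0,0],"gripper":1},
])

```text
t: 16.25
ee_pos: [629.3, -169.6, 115.9]
tcp_rot: [0.986, -0.165, 0.0, -0.0]
contact_force: [-3.2, 0.6, 11.2]
grip_width: -0.3
```

```bash
python3 - <<'E'
from h import *
s=show()
p,d=snapshot("wrist");cv2.imwrite("pics/w15.png",p)
p,d=snapshot("scene");cv2.imwrite("pics/s15.png",cv2.resize(p[180:290,150:290],None,fx=5,fy=5))
show()
E
```

```text
t 16.25 tcp [ 629.3 -169.6  115.9] bas [ 24.4  27.6 115.9] rv [-0.   0.1 90. ] F [-3.2  0.6 11.2] T [ 0.21  0.56 -0.03] w -0.3 q [-0.36  0.65  1.6   0.    0.89  1.54]
t 16.35 tcp [ 629.3 -169.6  115.9] bas [ 24.4  27.6 115.9] rv [-0.   0.1 90. ] F [-1.9  0.8  9. ] T [0.16 0.46 0.01] w 0.3 q [-0.36  0.65  1.6   0.    0.89  1.54]
```

View pics/s15.png

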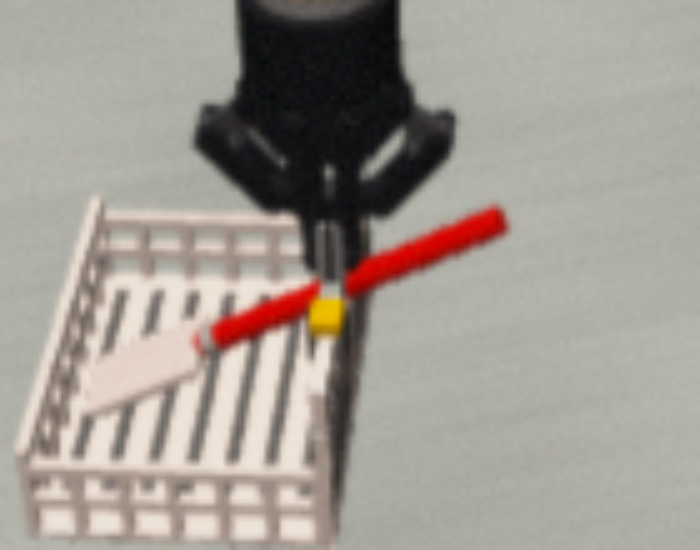

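View pics/w15.png

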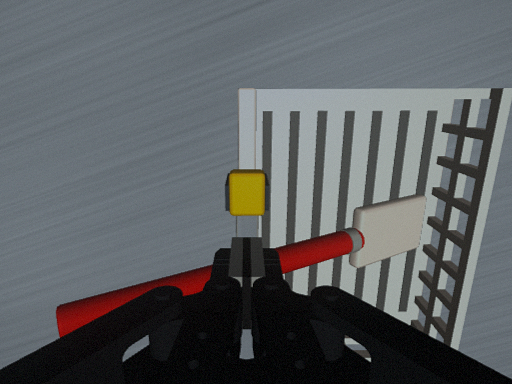

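I felt a firm stop at z = 116.0, which is exactly the bar's top when closed (112 + 4), with about 10 N. Backing straight up.

>>> carry_out([
  {"linear":[0,0,-0.2],"rot":[0,0,0],"gripper":1},
  {"linear":[0,0,-2],"rot":[0,0,0],"gripper":1},
  {"linear":[0,0,-6],"rot":[0,0,0],"gripper":1},
  {"linear":[0,0,-10],"rot":[0,0,0],"gripper":1},
  {"linear":[-4,0,-14],"rot":[0,0,0],"gripper":1},
])

```text
t: 16.85
ee_pos: [597.4, -158.9, 251.6]
tcp_rot: [0.986, -0.166, 0.001, 0.0]
contact_force: [-1.2, -0.0, 0.4]
grip_width: -0.1
```

>>> carry_out([
  {"linear":[-4,0,-3],"rot":[0,0,0],"gripper":1},
  {"linear":[-8,0,-4],"rot":[0,0,0],"gripper":1},
  {"linear":[-12,0,-4],"rot":[0,0,0],"gripper":1},
  {"linear":[-14,0,-4],"rot":[0,0,0],"gripper":1},
  {"linear":[-14,0,-4],"rot":[0,0,0],"gripper":1},
])

```text
t: 17.35
ee_pos: [461.4, -111.6, 291.0]
tcp_rot: [0.986, -0.165, 0.0, -0.0]
contact_force: [0.7, -0.5, 0.3]
grip_width: 0.2
```

```bash
python3 - <<'E'
from h import *
show()
for n in("scene","top","wrist"):
  p,d=snapshot(n);cv2.imwrite(f"pics/{n}20.png",p);np.save(f"pics/{n}20.npy",d)
m=camera_model("wrist")
p=cv2.imread("pics/wrist20.png");h=cv2.cvtColor(p,cv2.COLOR_BGR2HSV)
a=cv2.inRange(h,(20,130,60),(34,255,255));k,l,st,c=cv2.connectedComponentsWithStats(a)
for i in range(1,k):
    if st[i,4]>30:
        P,u,v=pts("wrist",np.load("pics/wrist20.npy"),l==i,m);print(st[i],W2B(np.median(P,0)).round(1))
redline("20")
E
```

```text
t 17.35 tcp [ 461.4 -111.6  291. ] bas [-153.3   27.8  291. ] rv [-0.  0. 90.] F [ 0.7 -0.5  0.3] T [-0.04  0.01 -0.02] w 0.2 q [-0.38  0.21  1.83  0.    1.1   1.53]
top 21 ends [[290.0, 136.0], [294.8, 133.6]]
scene 225 ends [[218.0, 236.7], [250.5, 222.8]]
elev -6.4 az vs BY 43.94
```

View pics/scene20.png

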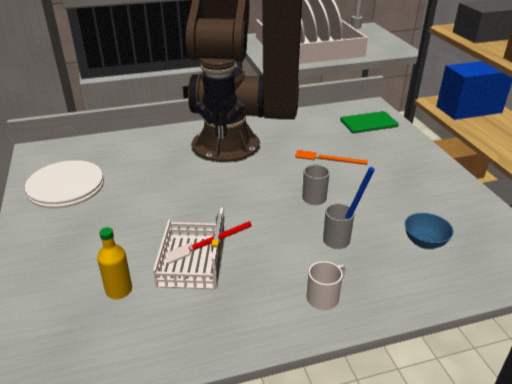

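View pics/wrist20.png

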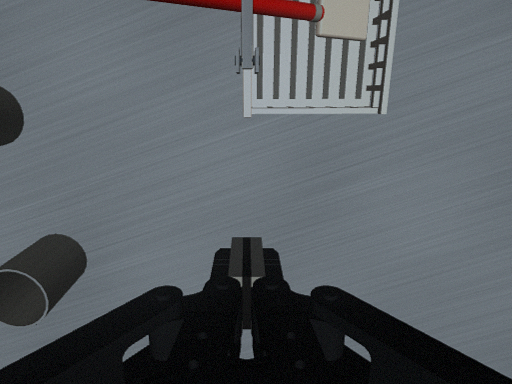

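```bash
python3 - <<'E'
from h import *
a=cv2.imread("pics/scene20.png");b=cv2.imread("pics/top20.png")
cv2.imwrite("pics/c20.png",np.hstack([cv2.resize(a[190:300,145:255],(400,400),interpolation=cv2.INTER_CUBIC),cv2.resize(b[100:210,280:390],(400,400),interpolation=cv2.INTER_CUBIC)]))
for n in("scene","top"):
    h=cv2.cvtColor(cv2.imread(f"pics/{n}20.png"),cv2.COLOR_BGR2HSV);m=cv2.inRange(h,(20,130,60),(34,255,255));k,l,st,c=cv2.connectedComponentsWithStats(m)
    D=np.load(f"pics/{n}20.npy")
    for i in range(1,k):
        if 8<st[i,4]<150:
            P,u,v=pts(n,D,l==i);q=W2B(np.median(P,0))
            if abs(q[0])<200:print(n,c[i].round(1),"tip",q.round(1))
    h0=cv2.cvtColor(cv2.imread(f"pics/{n}20.png"),cv2.COLOR_BGR2HSV)
D=np.load("pics/scene20.npy");P,u,v=pts("scene",D,np.ones(D.shape,bool));hh=h=cv2.cvtColor(a,cv2.COLOR_BGR2HSV)[v,u]
k=(hh[:,1]>170)&((hh[:,0]<6)|(hh[:,0]>174))&(u<300)&(u>180)
L=cv2.fitLine(P[k].astype(np.float32),cv2.DIST_HUBER,0,.01,.01).ravel();d=L[:3]*np.sign(L[:3]@BY);p=L[3:]
print("elev",np.degrees(np.arcsin(d[2])),"at rail",W2B(p+d*(30-W2B(p)[1])/(d@BY)))
E
```

```text
scene [215.  243.1] tip [ 58.5  30.1 115.7]
top [323.8 127.8] tip [ 51.4  28.9 118.1]
elev 29.411253519702154 at rail [ 6.15508372 30.         92.46266991]
```

View pics/c20.png

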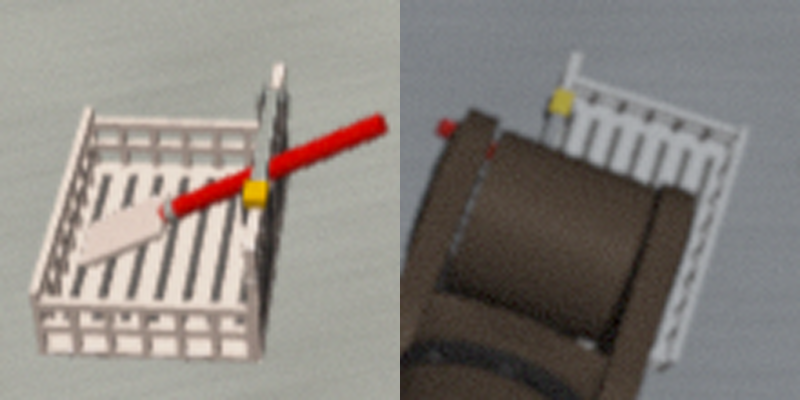

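The keeper lies level in the catch: its tip measures basket (51–58, 29–30, 116–118), and the tip's top should be at 117 when closed. The handle is under it at about 29–31°, and the pots and bystanders look unchanged. Handing in.

```bash
python3 -c "
from workcell import workorder
print(workorder.close_job())"
```

```text
the job is handed in; nothing more can be done
None
```

I lifted the red spatula out of its pot and laid it sloping in the basket, head on the floor and handle in the notch. I then swung the keeper down into its catch and handed the job in at about 17.5 s.

- **Keeper:** I felt the stop at z = 116.0, the bar's height when closed, with about 10 N. After backing off, its tip's top measured z ≈ 116–118 at the catch, against 117 expected.
- **Spatula:** the handle measured about 29–31° of slope, close to the 32° given. The last handle fix put it about 6 mm off the notch centre in x. That fix only sees the handle's near side, and earlier two-view fits put it within 2 mm.
- **Failed check:** one automatic line fit in the last look gave nonsense because the arm hid the handle from the top camera. I replaced it with the depth fit quoted above.
- **Surroundings:** in the last view both pots stand upright, the blue spatula is in its pot, and the mug, bowl and bottle look undisturbed. I judged this by eye and did not measure it. The gripper was clear of everything.

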